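# Set up the tilting spice rack and the salt and pepper tray

## Task

Make the spice corner ready for cooking: first, while the rack is still empty, raise the tilting spice rack by its black tab to 40 degrees above the counter, level with the brass guide bar, and let go to see that it holds. Then lay every spice tin flat on the rack, label up, side by side with the long side running up the slope, each down against the bottom lip, and seat the white salt box and the dark pepper box flat in their own pockets of the wooden tray. The loaded rack must still stand at 40 degrees at the end; leave the other things on the counter alone.

Things in the scene. Friction and masses are not known exactly. Their poses are not given: they have to be found in the camera images.
- rack (a joint): angle of the spice rack's panel above the horizontal, rad; 0 = lying flat, grows as its far edge is raised (range 0 to 1.2; 40 degrees = 0.698). Stiff friction hinge: about 1.5 N m to move it (some 14 N at the tab); it stays where it is left, loaded or not, unless pushed hard
- lip (a point): point on the face of the pale panel at the middle of the bottom lip's inner side. Axes turn with the panel: x up the slope, y left along the lip, z out of the face. Panel 340 wide (y), face x 0 to 112; the dark lip stands 14 above the face. Hinge axis along y, 10 below this point along its z. At 40 degrees a tin let go on the panel slides down to the lip by itself
- tab (a point): grip point of the black finger tab near the panel's top edge, 104 up the slope from lip, 22 above the face; axes as lip. Tab 24 wide (y) x 14 (x), its top 14 above this point. Pinch it across y with the tool square to the panel and swing it about the hinge axis, 104 back along x and 32 below along z
- rack_base: fixed dark base of the spice rack, 140 deep x 360 wide x 12 high; origin on the counter below the hinge axis (which is 35 up), mid-width; x points from the lip side to the back. Covers x -15 to 125. At y 174 to 182 beside the panel it carries a fixed brass guide bar sloping at 40 degrees, flush with the panel when the panel is right
- tray: fixed wooden tray 170 (x) x 85 (y) x 18 high with two pockets 10 deep (pocket floors 8 above the counter); origin: centre of its underside
- tray_hole0 (a point): centre of the mouth of the square pocket, 51 x 51, at the tray's top face; axes of the tray
- tray_hole1 (a point): centre of the mouth of the oblong pocket, 43 (tray x) x 65 (tray y), at the tray's top face; axes of the tray
- salt_box: white ceramic salt box with a pale wooden inlay on top, 48 x 48 x 45 high, about 180 g; origin: centre of its underside; belongs in the square pocket
- pepper_box: dark steel pepper box with a pale wooden inlay on top, 40 (x) x 62 (y) x 45 high, about 180 g; origin: centre of its underside; belongs in the oblong pocket
- tin1: flat rectangular spice tin (red, steel cap at its +x end, paper label on top), 74 long (x) x 44 wide (y) x 22 thick (z), about 120 g; at the start it lies flat on the counter. Origin: centre of its underside (label side up is +z). May be absent. Grip it across the 44 width
- tin2: flat rectangular spice tin (yellow, steel cap at its +x end, paper label on top), 74 long (x) x 44 wide (y) x 22 thick (z), about 120 g; at the start it lies flat on the counter. Origin: centre of its underside (label side up is +z). May be absent. Grip it across the 44 width
- tin3: flat rectangular spice tin (green, steel cap at its +x end, paper label on top), 74 long (x) x 44 wide (y) x 22 thick (z), about 120 g; at the start it lies flat on the counter. Origin: centre of its underside (label side up is +z). May be absent. Grip it across the 44 width
- tin4: flat rectangular spice tin (orange, steel cap at its +x end, paper label on top), 74 long (x) x 44 wide (y) x 22 thick (z), about 120 g; at the start it lies flat on the counter. Origin: centre of its underside (label side up is +z). May be absent. Grip it across the 44 width
- mill1: amber pepper mill, 52 dia x 145 high; loose bystander, leave alone; origin: centre of its underside
- mortar: grey stone mortar bowl, 110 dia x 70 high; loose bystander, leave alone; origin: centre of its underside
- pinch_bowl: small blue bowl, 70 dia x 30 high; loose bystander, leave alone; origin: centre of its underside
- jar: small glass jar with wooden cap, 60 dia x 70 high; loose bystander, leave alone; origin: centre of its underside
Mind the look-alikes: they are no part of the job. Leave any red look-alike of the pepper_box alone.

How it is judged:
On the way:
1. the empty rack has been set to 40 degrees (4 either way), let go, and holds for a second, while all tins are still off it (value of joint rack between 0.628 and 0.768 rad and distance between the grasp point and tab above 0.045 m and height (world z) of each of tin1, tin2, tin3, tin4 below 0.03 m), for 1 s.
At the end, for the whole second after the job is handed in: Rack at 40 degrees, 4 either way. Every tin present flat on it (6 degrees), long side up the slope (11 degrees), lower end against the lip (gap under 6 mm). Salt box in the square pocket, pepper box in the oblong one, down on the floor, upright. All at rest (value of joint rack between 0.628 and 0.768 rad and x of tin1 in the frame of lip between 0.032 and 0.043 m and y of tin1 in the frame of lip between -0.16 and 0.16 m and z of tin1 in the frame of lip between -0.004 and 0.005 m and angle between the x axis of each of tin1, tin2, tin3, tin4 and the x axis of lip, either way round below 0.2 rad and angle between the z axis of each of tin1, tin2, tin3, tin4 and the z axis of lip, either way round below 0.1 rad and linear speed of each of tin1, tin2, tin3, tin4, salt_box, pepper_box below 0.02 m/s and x of tin2 in the frame of lip between 0.032 and 0.043 m and y of tin2 in the frame of lip between -0.16 and 0.16 m and z of tin2 in the frame of lip between -0.004 and 0.005 m and x of tin3 in the frame of lip between 0.032 and 0.043 m and y of tin3 in the frame of lip between -0.16 and 0.16 m and z of tin3 in the frame of lip between -0.004 and 0.005 m and x of tin4 in the frame of lip between 0.032 and 0.043 m and y of tin4 in the frame of lip between -0.16 and 0.16 m and z of tin4 in the frame of lip between -0.004 and 0.005 m and horizontal distance between salt_box and tray_hole0 below 0.005 m and z of each of salt_box, pepper_box in the frame of tray below 0.011 m and angle between each of salt_box, pepper_box's own z axis and vertical below 0.06 rad and horizontal distance between pepper_box and tray_hole1 below 0.005 m); the robot touches nothing.
It fails at once if a bystander (mill, mortar, bowl or jar) is pushed more than 6 cm or tipped over (distance of any of mill1, mortar, pinch_bowl, jar from where it was at the start of the episode above 0.06 m or angle between any of mill1, mortar, pinch_bowl, jar's own z axis and vertical above 0.5 rad).
Of tin1, tin2, tin3, tin4 only 2 to 4 are there at a start; the rules pass over those that are not, and their reading is None.
At some moment in a run one of tin1, tin2, tin3, tin4, salt_box, pepper_box may be knocked a few centimetres aside while the robot is not near it.
Once in a run the grip may slacken for a moment while it holds something.
It also fails if it takes over 210 s, if anything falls off the work surface, if the arm or the gripper's body presses on something with over 40 N, if the wrist force passes 120 N, or if a joint passes its speed limit or range.

## Robot

A 6-joint arm with a two-finger parallel gripper is mounted at the origin on the work surface. World frame = base frame: x ahead of the robot, y to its left, z up, the work surface at z = 0. Lengths are in m, angles in rad, forces in N, time in s.
With the tool pointing down it reaches from about 0.35 to 0.975 m from the base axis. Payload 4.9 kg.
Tool frame: the origin (TCP) lies between the finger pads; the fingertips stand 14 mm ahead of it and the grasp point (between the pads) lies 5 mm behind it (manip.tcp_to_tips is the distance from the TCP to the fingertips, in m); z points along the fingers, y is the line along which they close (so a half turn about z gives the same grasp; the last joint's range is limited). The gripper opens to 85 mm and grips with 20 to 120 N. Pads are 22 mm wide; open, the fingers measure 114 mm over their backs; the gripper's body (76 mm by 85 mm) begins 54 mm behind the grasp point. The pads swing forward as they close: fully open they stand 13 mm farther back than shut.
Start: joints at [1.204, 0.053, 1.613, -0, 1.476, -0.119], TCP at [0.153, 0.606, 0.216] pointing down, gripper open.
Joint ranges: [-3.01, 3.01], [-1.01, 2.22], [0.06, 2.58], [-1.02, 4.17], [0.09, 2.62], [-3.14, 3.14]. Speed limits (rad/s): [2.57, 2.57, 3.14, 3.14, 3.14, 3.14].

## Interface

Orientations are given as a unit quaternion [w, x, y, z].
In Python, from plant import manip gives the robot as it stands.
- The arm moves only by the tool servo_tool, never from a script. Its argument "moves" is a list that holds one entry, the list of rows, each a list of 7 numbers: the shift along the tool's x, y, z in mm, then the turn, a rotation vector about the tool's x, y, z in degrees, then the finger opening in mm, from 0 to 85.4. In form: [[[x, y, z, ax, ay, az, fingers], ...]]. A call has 1 to 12 rows; each row shifts and turns the commanded pose from where the row before left it, along the tool's axes as they then stand; what a row does not reach is not made up. A row lasts 1/8 s, in which the tool goes at most 62.5 mm and 10.7 degrees, less where a joint would pass 70% of its speed; a pose out of reach is approached as far as the arm can. A call with a gripper value outside its range is refused whole. The fingers move at their own pace and stop on an object; the grip force is fixed at half the most. Time passes only in rows, so rows that do not move let the fingers close. It gives the time, the measured TCP pose, the force, the opening and the grip force at its end, in the units of the state.
- manip.state(): the state, without advancing time (a new reading comes with each control period).
- manip.grab_frame(name): name is "scene" or "top"; returns a dict with "image" (420x560x3 uint8, blue, green, red), "mtx" (3x3 intrinsics, pixels), "dist_coeffs" ([k1, k2, p1, p2, k3] as OpenCV has them; the pictures are not rectified), "eye" and "rotation" of the camera in the world. Camera axes: x right, y down, z forward; pixel columns grow to the right and rows downward; lengths in m; the calibration is good to about 2 mm. A picture is of the moment at which its call begins. There is no depth.
- manip.job_done(): hands the job in; it is judged then, once.
The state is a dict: "time": time; "joint_pos": joint angles; "joint_vel": joint speeds; "joint_efforts": joint torques, N m; "tool_pos": TCP position; "tool_rot": TCP orientation; "contact_force": force on the tool from outside, world axes, zero at the start; "ft_torque": the same for the moment, N m; "gripper_width": opening from 0.0 (shut) to 1.0 (fully open); "grasp_force": force on a finger pad.
Only numpy, scipy, OpenCV 4.12 (cv2) and the standard library are available. Lean on these libraries where they do the work, as an engineer would, in place of code of your own. Each camera call takes 0.05 s, during which the arm holds its last target. There are 200 camera calls.

## Working session

There is one attempt and no reset: what is moved stays moved. The work goes in short steps, Python scripts to look and compute and a tool call to move; the robot and the scene stay as the last step left them, time stands still between calls to the robot, and variables do not carry over. Pictures are saved under pics/ and viewed, at most 14 in all, crops included, and the job is handed in when it is done.

Besides the shell and the picture viewer there is one more tool, called after "Call:" by a JSON object that holds its "op" and its "data", one argument or row to a line. servo_tool: Moves the arm, as the interface text tells. Its arguments: {"type":"object","properties":{"moves":{"type":"array"}},"required":["moves"]}

```bash
ls; mkdir -p pics; cat > h.py <<'E'
import sys; sys.path.insert(0,'.')
import numpy as np, cv2
from scipy.spatial.transform import Rotation as R
from plant import manip
def grab(n,f=None):
    d=manip.grab_frame(n)
    if f: cv2.imwrite('pics/'+f,d['image'])
    return d
def px2w(d,pts,z):
    p=cv2.undistortPoints(np.array(pts,float).reshape(-1,1,2),np.array(d['mtx']),np.array(d['dist_coeffs'])).reshape(-1,2)
    r=np.c_[p,np.ones(len(p))]@np.array(d['rotation']).T
    e=np.array(d['eye']); z=np.broadcast_to(z,len(p))
    return e+r*((z-e[2])/r[:,2])[:,None]
def w2px(d,P):
    Rm=np.array(d['rotation']).T; t=-Rm@np.array(d['eye'])
    return cv2.projectPoints(np.array(P,float).reshape(-1,3),cv2.Rodrigues(Rm)[0],t,np.array(d['mtx']),np.array(d['dist_coeffs']))[0].reshape(-1,2)
E
python3 - <<'E'
from h import *
for n in('scene','top'):
    d=grab(n,n+'0.png'); print(n,np.round(d['eye'],3),np.round(d['rotation'],3).tolist(),np.round(d['mtx'],1).tolist())
    cv2.imwrite(f'pics/{n}0b.png',cv2.resize(d['image'],(800,600),interpolation=cv2.INTER_CUBIC))
print(manip.state())
E
```

```text
pics
scene [1.344 0.854 1.091] [-0.154, 0.319, 0.849, -0.391] [[480.8, 0.0, 274.7], [0.0, 480.8, 206.9], [0.0, 0.0, 1.0]]
top [ 0.415 -0.013  1.43 ] [0.026, -0.698, 0.714, -0.038] [[486.2, 0.0, 280.3], [0.0, 486.2, 214.7], [0.0, 0.0, 1.0]]
{'time': 0.1, 'joint_pos': array([ 1.20400821e+00,  5.33399173e-02,  1.61417751e+00, -6.18136352e-08,
        1.47602915e+00, -1.18972796e-01]), 'joint_vel': array([ 4.55802130e-04,  2.12035342e-05, -3.73492909e-03,  1.06447758e-03,
       -1.48039754e-03,  1.36819287e-04]), 'joint_efforts': array([ 3.08963881e-04, -3.94901383e+01, -3.71363282e+01, -1.28814095e-04,
        3.92221598e-03, -6.76325598e-06]), 'tool_pos': array([0.15306662, 0.60533655, 0.21464314]), 'tool_rot': array([-2.34929049e-04,  1.23590782e-01,  9.92332789e-01, -9.48294856e-04]), 'contact_force': array([0.25636795, 0.73384357, 0.39473231]), 'ft_torque': array([-0.03620843, -0.02661231, -0.00691751]), 'grasp_force': 0.0, 'gripper_width': 0.9973618940151945}
```

```bash
python3 - <<'E'
s=open('h.py').read()
s=s.replace("    if f:","    d['rotation']=R.from_quat(np.array(d['rotation']),scalar_first=True).as_matrix()\n    if f:")
open('h.py','w').write(s)
E
python3 -c "
from h import *
d=grab('top');print(np.round(d['rotation'],3), px2w(d,[[280,215],[380,215],[280,315]],0))"
```

```text
[[-0.023 -0.996  0.09 ]
 [-1.     0.021 -0.018]
 [ 0.016 -0.09  -0.996]] [[ 0.54405079 -0.03871276  0.        ]
 [ 0.53767481 -0.33649806  0.        ]
 [ 0.25158967 -0.03203219  0.        ]]
```

View pics/top0b.png

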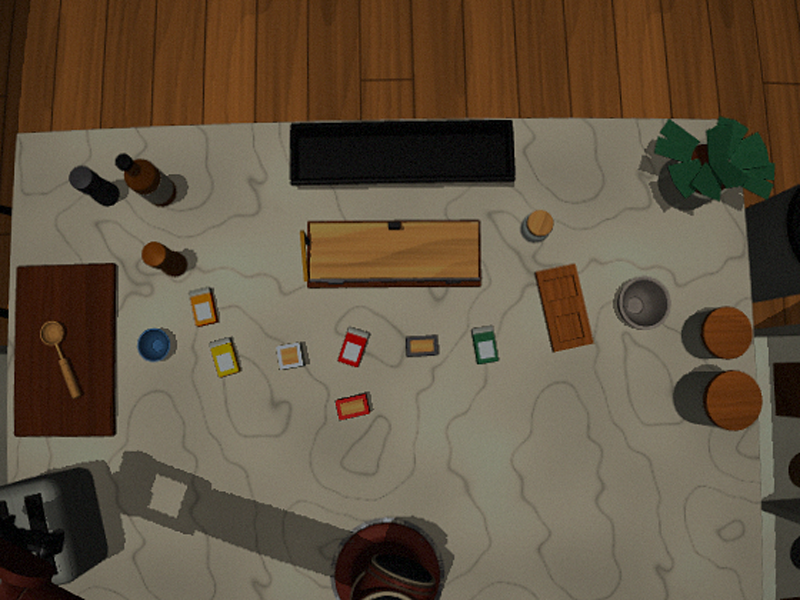

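View pics/scene0b.png

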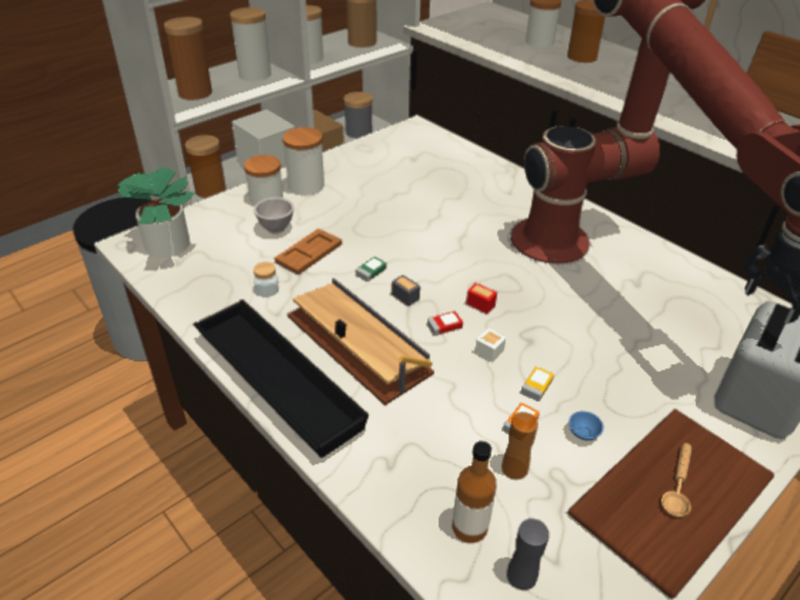

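```bash
python3 - <<'E'
from h import *
im=cv2.imread('pics/top0.png')
for n,x in(('L',122),('R',245)):
    cv2.imwrite(f'pics/crop{n}.png',cv2.resize(im[150:298,x:x+190],None,fx=4,fy=4,interpolation=cv2.INTER_CUBIC))
E
```

```text
(no output)
```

View pics/cropL.png

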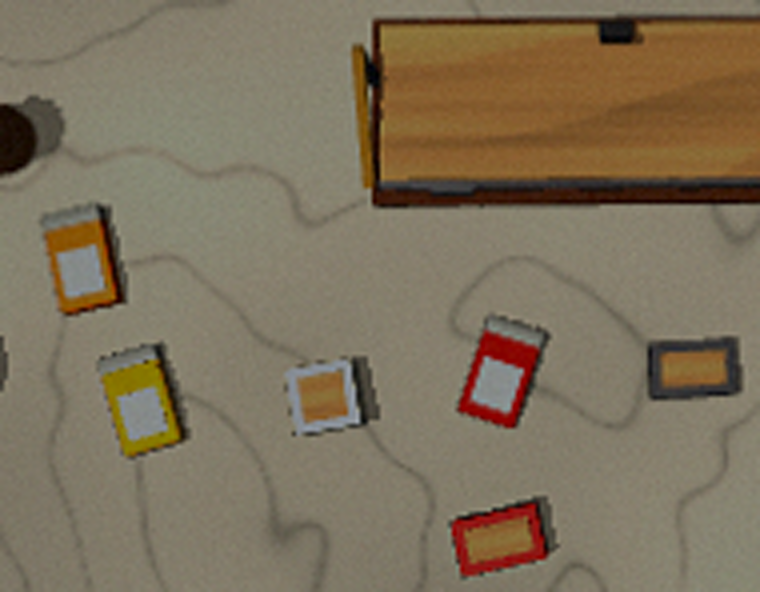

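View pics/cropR.png

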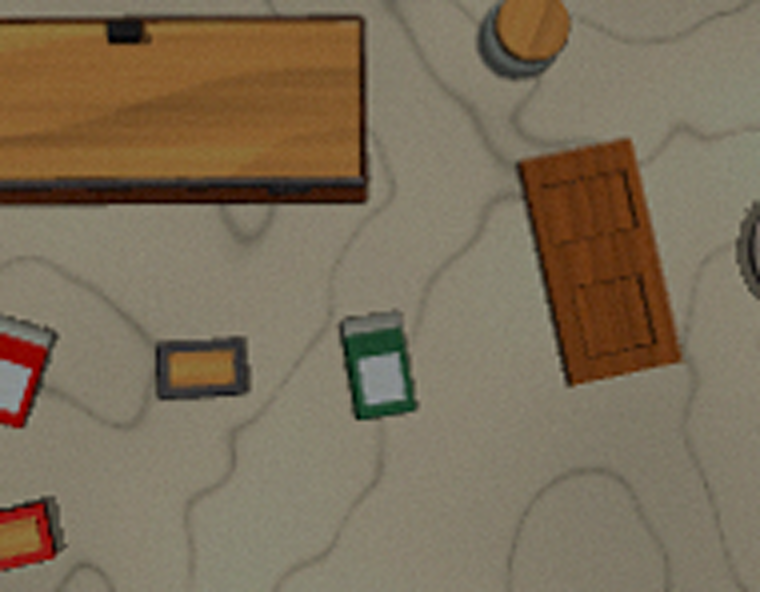

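```bash
cat > meas0.py <<'E'
from h import *
d=grab('top')
def go(n,x0,pts,z):
    p=np.array(pts,float); p=np.c_[x0+(p[:,0]-1.5)/4,150+(p[:,1]-1.5)/4]
    w=px2w(d,p,z)[:,:2]
    if len(w)==4:
        u=(w[0]+w[1]-w[2]-w[3])/2; v=(w[0]+w[3]-w[1]-w[2])/2
        print(n,'c',np.round(w.mean(0),4),'up-len',round(np.linalg.norm(u)*1e3,1),'yaw',round(np.degrees(np.arctan2(u[1],u[0])),1),'left-len',round(np.linalg.norm(v)*1e3,1),'yaw-90',round(np.degrees(np.arctan2(-v[0],v[1])),1))
    else: print(n,np.round(w,4).tolist())
L,Rr=122,245
go('orange',L,[(42,215),(100,205),(120,300),(64,313)],.022)
go('yellow',L,[(98,357),(158,345),(183,440),(126,456)],.022)
go('red',L,[(489,316),(547,331),(517,427),(459,409)],.022)
go('green',Rr,[(340,322),(402,312),(416,408),(356,419)],.022)
go('salt',L,[(286,368),(352,360),(362,426),(296,435)],.045)
go('pepper',Rr,[(156,343),(245,338),(249,392),(160,399)],.045)
go('tray',Rr,[(517,161),(630,139),(681,361),(570,386)],.018)
go('obl',Rr,[(541,187),(630,170),(637,228),(553,243)],.018)
go('sq',Rr,[(575,290),(644,275),(656,345),(588,358)],.018)
go('base front',L,[(373,205),(373+0,18)],.012)
go('base front',Rr,[(367,201),(363,16)],.012)
go('base back z45',L,[(373,18)],.045)
go('tab top',L,[(600,20),(634,20),(634,43),(600,43)],.081)
E
python3 meas0.py
```

```text
orange c [0.5532 0.3651] up-len 72.9 yaw 12.5 left-len 43.0 yaw-90 10.1
yellow c [0.4493 0.3211] up-len 73.2 yaw 15.2 left-len 44.0 yaw-90 12.3
red c [0.4649 0.0578] up-len 71.6 yaw -18.7 left-len 43.6 yaw-90 -17.1
green c [ 0.4628 -0.2087] up-len 70.9 yaw 7.0 left-len 45.3 yaw-90 8.3
salt c [0.4478 0.1844] up-len 47.8 yaw 7.9 left-len 47.5 yaw-90 6.2
pepper c [ 0.463  -0.0796] up-len 39.3 yaw 2.7 left-len 63.6 yaw-90 2.5
tray c [ 0.5354 -0.376 ] up-len 169.1 yaw 10.8 left-len 86.2 yaw-90 10.4
obl c [ 0.5758 -0.3708] up-len 42.8 yaw 7.0 left-len 66.4 yaw-90 9.2
sq c [ 0.494  -0.3862] up-len 51.5 yaw 8.0 left-len 52.6 yaw-90 10.0
base front [[0.5887, 0.1517], [0.7284, 0.1506]]
base front [[0.5842, -0.2056], [0.7229, -0.2076]]
base back z45 [[0.7211, 0.1468]]
tab top c [ 0.6998 -0.0293] up-len 16.5 yaw -1.2 left-len 24.0 yaw-90 -1.1
```

```bash
cat >> h.py <<'E'
H=np.array([.6015,-.0272,.035]); YAW=np.radians(-.7)
def rackR(th): return R.from_euler('z',YAW)*R.from_euler('y',-th)
def rackP(th,p): return H+rackR(th).apply(np.array(p,float)+[0,0,.010])   # p in lip frame, m
def toolR(yaw=None,th=0,base=None):
    """tool down, tool y at yaw from world y ; or square to panel"""
    b=rackR(th) if yaw is None else R.from_euler('z',np.radians(yaw))
    return b*R.from_matrix([[-1,0,0],[0,1,0],[0,0,-1]])
def st():
    s=manip.state(); return np.array(s['tool_pos']),R.from_quat(np.array(s['tool_rot']),scalar_first=True),s
def rows(p1,R1,n,start=None):
    p0,R0,_=st() if start is None else (*start,0)
    out=[];rv=(R0.inv()*R1).as_rotvec()
    if abs(rv[2])>np.pi/2: rv=(R0.inv()*R1*R.from_euler('z',np.pi)).as_rotvec()
    for i in range(n):
        Ri=R0*R.from_rotvec(rv*i/n); out.append(np.r_[Ri.inv().apply((np.array(p1)-p0)/n)*1e3,np.degrees(rv)/n])
    for o in out: print(np.round(o,1).tolist())
    return np.array(p1),R0*R.from_rotvec(rv)
def bright(): 
    p,r,s=st(); print('t',round(s['time'],2),'p',np.round(p,4),'tool y',np.round(r.apply([0,1,0]),3),'z',np.round(r.apply([0,0,1]),3),'F',np.round(s['contact_force'],1),'w',round(s['gripper_width']*85.4,1),'gf',round(s['grasp_force'],1))
E
python3 - <<'E'
from h import *
d=grab('scene'); im=d['image']
x0,y0=195,190; im=cv2.resize(im[y0:y0+100,x0:x0+120],None,fx=6,fy=6,interpolation=cv2.INTER_CUBIC)
for th,c in((0,(0,255,0)),(.12,(255,0,255))):
    P=[rackP(th,p) for p in([.112,.17,0],[.112,-.17,0],[0,-.17,0],[0,.17,0],[.104,0,.036])]
    q=((w2px(d,P)-[x0,y0])*6+3).astype(int)
    cv2.polylines(im,[q[:4].reshape(-1,1,2)],True,c,1); cv2.circle(im,tuple(map(int,q[4])),4,c,1)
cv2.imwrite('pics/ov1.png',im)
print(manip.tcp_to_tips); bright()
rows([.7055,-.0285,.18],toolR(th=0),24)
E
```

```text
0.014
t 0.25 p [0.1532 0.6056 0.2152] tool y [ 0.245  0.969 -0.001] z [-0.    -0.001 -1.   ] F [-0.1  0.5 -0.2] w 85.3 gf 0.0
[-28.8, -20.0, 1.5, -0.0, -0.0, -0.6]
[-28.6, -20.3, 1.5, -0.0, -0.0, -0.6]
[-28.4, -20.5, 1.5, -0.0, -0.0, -0.6]
[-28.2, -20.8, 1.5, -0.0, -0.0, -0.6]
[-28.0, -21.1, 1.5, -0.0, -0.0, -0.6]
[-27.8, -21.4, 1.5, -0.0, -0.0, -0.6]
[-27.6, -21.6, 1.5, -0.0, -0.0, -0.6]
[-27.4, -21.9, 1.5, -0.0, -0.0, -0.6]
[-27.1, -22.2, 1.5, -0.0, -0.0, -0.6]
[-26.9, -22.4, 1.5, -0.0, -0.0, -0.6]
[-26.7, -22.7, 1.5, -0.0, -0.0, -0.6]
[-26.5, -23.0, 1.5, -0.0, -0.0, -0.6]
[-26.2, -23.2, 1.5, -0.0, -0.0, -0.6]
[-26.0, -23.5, 1.5, -0.0, -0.0, -0.6]
[-25.8, -23.7, 1.5, -0.0, -0.0, -0.6]
[-25.5, -24.0, 1.5, -0.0, -0.0, -0.6]
[-25.3, -24.2, 1.5, -0.0, -0.0, -0.6]
[-25.1, -24.5, 1.5, -0.0, -0.0, -0.6]
[-24.8, -24.7, 1.5, -0.0, -0.0, -0.6]
[-24.6, -25.0, 1.5, -0.0, -0.0, -0.6]
[-24.3, -25.2, 1.5, -0.0, -0.0, -0.6]
[-24.1, -25.4, 1.5, -0.0, -0.0, -0.6]
[-23.8, -25.7, 1.5, -0.0, -0.0, -0.6]
[-23.6, -25.9, 1.5, -0.0, -0.0, -0.6]
```

View pics/ov1.png

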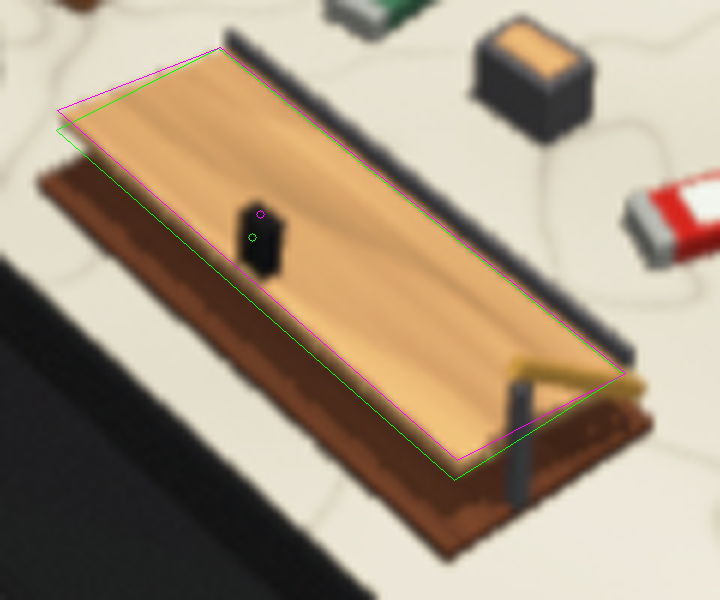

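The top view shows all four tins, the dark pepper box at (422,346), the red look-alike at (353,406) and the salt box at (290,355). The overlay shows the rack standing at about 0.12 rad, with the tab top near crop pixel (262,212). Moving toward the tab now.

Call:
{"op": "servo_tool", "data": {
  "moves": [
    [[-28.5,-20,1.5,0,0,0,70],[-28.5,-20,1.5,0,0,0,70],[-28.5,-20,1.5,0,0,0,70],[-28.5,-20,1.5,0,0,0,70],[-28.5,-20,1.5,0,0,0,70],[-28.5,-20,1.5,0,0,0,70],[-28.5,-20,1.5,0,0,0,70],[-28.5,-20,1.5,0,0,0,70],[-28.5,-20,1.5,0,0,0,70],[-28.5,-20,1.5,0,0,0,70],[-28.5,-20,1.5,0,0,0,70],[-28.5,-20,1.5,0,0,0,70]]
  ]
}}

```text
time: 1.75
tool_pos: [0.4266, 0.2884, 0.1977]
tool_rot: [0.0, 0.124, 0.992, 0.0]
contact_force: [0.5, 0.3, -0.5]
gripper_width: 0.817
grasp_force: 0.0
```

Call:
{"op": "servo_tool", "data": {
  "moves": [
    [[-28.5,-20,1.5,0,0,0,60],[-28.5,-20,1.5,0,0,0,60],[-28.5,-20,1.5,0,0,0,60],[-28.5,-20,1.5,0,0,0,60],[-28.5,-20,1.5,0,0,0,60],[-28.5,-20,1.5,0,0,0,60],[-28.5,-20,1.5,0,0,0,60],[-28.5,-20,1.5,0,0,0,60],[-28.5,-20,1.5,0,0,0,60],[-28.5,-20,1.5,0,0,0,60],[-28.5,-20,1.5,0,0,0,60],[-28.5,-20,1.5,0,0,0,60]]
  ]
}}

```text
time: 3.25
tool_pos: [0.6993, -0.0281, 0.1795]
tool_rot: [-0.0, 0.124, 0.992, 0.0]
contact_force: [-0.2, -0.2, -0.3]
gripper_width: 0.702
grasp_force: 0.0
```

```bash
python3 - <<'E'
from h import *
bright()
a=rows(rackP(.12,[.104,0,.075]),toolR(th=.12),4)
print();a=rows(rackP(.12,[.104,0,.020]),toolR(th=.12),3,a)
E
```

```text
t 3.25 p [ 0.6993 -0.0281  0.1795] tool y [ 0.245  0.969 -0.   ] z [-0.  0. -1.] F [-0.2 -0.2 -0.3] w 60.0 gf 0.0
[1.1, -0.3, 11.9, -0.2, -1.7, -3.4]
[1.5, -0.3, 11.9, -0.2, -1.7, -3.4]
[1.9, -0.2, 11.8, -0.2, -1.7, -3.4]
[2.2, -0.2, 11.8, -0.2, -1.7, -3.4]

[0.0, 0.0, 18.3, -0.0, 0.0, 0.0]
[0.0, 0.0, 18.3, -0.0, 0.0, 0.0]
[0.0, 0.0, 18.3, -0.0, 0.0, 0.0]
```

Call:
{"op": "servo_tool", "data": {
  "moves": [
    [[1.1,-0.3,12,-0.2,-1.7,-3.4,60],[1.5,-0.3,12,-0.2,-1.7,-3.4,60],[1.9,-0.2,12,-0.2,-1.7,-3.4,60],[2.2,-0.2,12,-0.2,-1.7,-3.4,60],[0,0,18,0,0,0,60],[0,0,18,0,0,0,60],[0,0,18,0,0,0,60],[0,0,0,0,0,0,60],[0,0,0,0,0,0,60]]
  ]
}}

```text
time: 4.38
tool_pos: [0.7009, -0.0275, 0.0781]
tool_rot: [0.06, 0.005, 0.998, -0.0]
contact_force: [-0.3, 0.6, -0.4]
gripper_width: 0.702
grasp_force: 0.0
```

Call:
{"op": "servo_tool", "data": {
  "moves": [
    [[0,0,0,0,0,0,35],[0,0,0,0,0,0,25],[0,0,0,0,0,0,20],[0,0,0,0,0,0,20],[0,0,0,0,0,0,20],[0,0,0,0,0,0,20]]
  ]
}}

```text
time: 5.12
tool_pos: [0.7006, -0.0275, 0.0783]
tool_rot: [0.06, 0.005, 0.998, -0.0]
contact_force: [-0.8, 0.8, 2.6]
gripper_width: 0.236
grasp_force: 1.2
```

```bash
python3 - <<'E'
from h import *
bright()
p,r,s=st()
print('lip-frame at .12', rackR(.12).inv().apply(p-H)-[0,0,.01])
# pure rotation about the hinge keeping the TCP offset
for dth in(.29,.58):
  a=(p,r)
# body-twist for 5deg step about hinge
h=H.copy(); u=rackR(0).apply([0,1,0])
for k in (5.,6.7):
  q=R.from_rotvec(-np.radians(k)*u); p1=h+q.apply(p-h); print(k,np.round(r.inv().apply(p1-p)*1e3,2),np.degrees((r.inv()*q*r).as_rotvec()).round(2))
E
```

```text
t 5.12 p [ 0.7006 -0.0275  0.0783] tool y [ 0.01  1.   -0.  ] z [ 0.119 -0.001 -0.993] F [-0.8  0.8  2.6] w 20.1 gf 1.2
lip-frame at .12 [0.10360592 0.0009541  0.02113779]
5.0 [ 3.11  0.01 -8.91] [ 0.01 -5.    0.  ]
6.7 [ 4.340e+00  1.000e-02 -1.187e+01] [ 0.01 -6.7   0.  ]
```

Call:
{"op": "servo_tool", "data": {
  "moves": [
    [[0,0,0,0,0,0,10],[0,0,0,0,0,0,10],[0,0,0,0,0,0,10],[0,0,0,0,0,0,10]]
  ]
}}

```text
time: 5.62
tool_pos: [0.7009, -0.0276, 0.0785]
tool_rot: [0.06, 0.005, 0.998, -0.001]
contact_force: [-0.6, -0.6, 4.6]
gripper_width: 0.113
grasp_force: 2.5
```

```bash
python3 - <<'E'
from h import *
bright()
d=grab('scene'); im=d['image']
x0,y0=170,130
cv2.imwrite('pics/g1.png',cv2.resize(im[y0:y0+150,x0:x0+190],None,fx=4,fy=4,interpolation=cv2.INTER_CUBIC))
E
```

```text
t 5.62 p [ 0.7009 -0.0276  0.0785] tool y [ 0.01  1.   -0.  ] z [ 0.12  -0.002 -0.993] F [-0.6 -0.6  4.6] w 9.6 gf 2.5
```

View pics/g1.png

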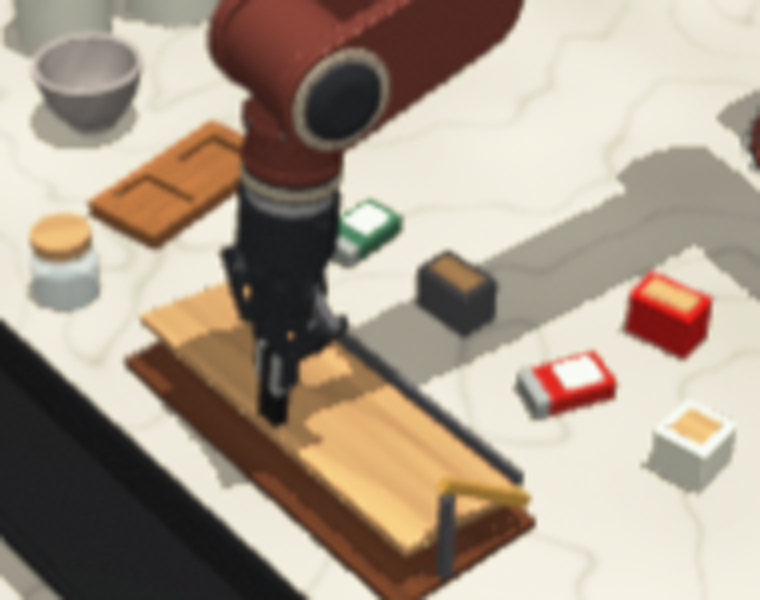

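```bash
python3 - <<'E'
from h import *
p,r,s=st()
ims=[]
for n,(x0,y0,w) in(('scene',(215,195,50)),('top',(250,140,50))):
    d=grab(n); im=cv2.resize(d['image'][y0:y0+w,x0:x0+w],None,fx=8,fy=8,interpolation=cv2.INTER_CUBIC)
    q=w2px(d,[p,p+r.apply([0,0,.014]),p+r.apply([.011,0,.014]),p+r.apply([-.011,0,.014])]); q=((q-[x0,y0])*8+4).astype(int)
    for a,c in zip(q,((0,255,0),(0,0,255),(255,0,0),(255,255,0))): cv2.circle(im,tuple(map(int,a)),3,c,-1)
    for k,th in enumerate((.12,.16)):
        t=[rackP(th,[x,y,z]) for z in(.036,0) for x,y in((.097,-.012),(.111,-.012),(.111,.012),(.097,.012))]
        t=((w2px(d,t)-[x0,y0])*8+4).astype(int); 
        cv2.polylines(im,[t[:4].reshape(-1,1,2),t[4:].reshape(-1,1,2)],True,((255,0,255),(0,200,255))[k],1)
    ims.append(cv2.convertScaleAbs(im,alpha=1.8))
cv2.imwrite('pics/g2.png',np.hstack(ims))
E
```

```text
(no output)
```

View pics/g2.png

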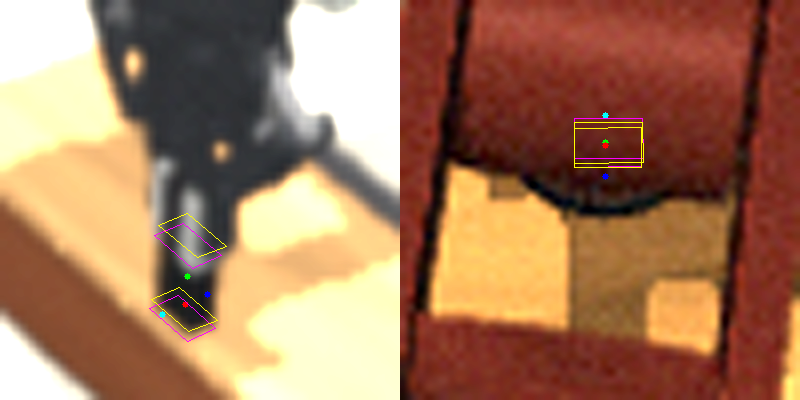

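Call:
{"op": "servo_tool", "data": {
  "moves": [
    [[0,0,0,0,0,0,0],[0,0,0,0,0,0,0],[0,0,0,0,0,0,0],[0,0,0,0,0,0,0],[0,0,0,0,0,0,0],[0,0,0,0,0,0,0]]
  ]
}}

```text
time: 6.52
tool_pos: [0.7007, -0.0274, 0.0782]
tool_rot: [0.06, 0.005, 0.998, -0.0]
contact_force: [0.2, 0.4, 4.3]
gripper_width: -0.001
grasp_force: 2.6
```

Call:
{"op": "servo_tool", "data": {
  "moves": [
    [[0,0,0,0,0,0,60],[0,0,0,0,0,0,60],[0,0,0,0,0,0,60],[0,0,0,0,0,0,60],[0,0,-20,0,0,0,60],[0,0,-25,0,0,0,60],[0,0,-25,0,0,0,60],[45,0,-10,0,0,0,60],[45,0,0,0,0,0,60],[45,0,0,0,0,0,60],[45,0,0,0,0,0,60]]
  ]
}}

```text
time: 7.9
tool_pos: [0.5113, -0.0256, 0.1374]
tool_rot: [0.061, 0.005, 0.998, -0.001]
contact_force: [0.1, 0.6, 0.2]
gripper_width: 0.698
grasp_force: 0.0
```

```bash
python3 - <<'E'
from h import *
bright()
ims=[]
for n,(x0,y0,w) in(('scene',(195,190,100)),('top',(230,130,100))):
    d=grab(n,n+'g3.png'); ims.append(cv2.convertScaleAbs(cv2.resize(d['image'][y0:y0+w,x0:x0+w],None,fx=4,fy=4,interpolation=cv2.INTER_CUBIC),alpha=1.6))
cv2.imwrite('pics/g3.png',np.hstack(ims))
E
```

```text
t 7.9 p [ 0.5113 -0.0256  0.1374] tool y [ 0.01   1.    -0.001] z [ 0.121 -0.002 -0.993] F [0.1 0.6 0.2] w 59.6 gf 0.0
```

View pics/g3.png

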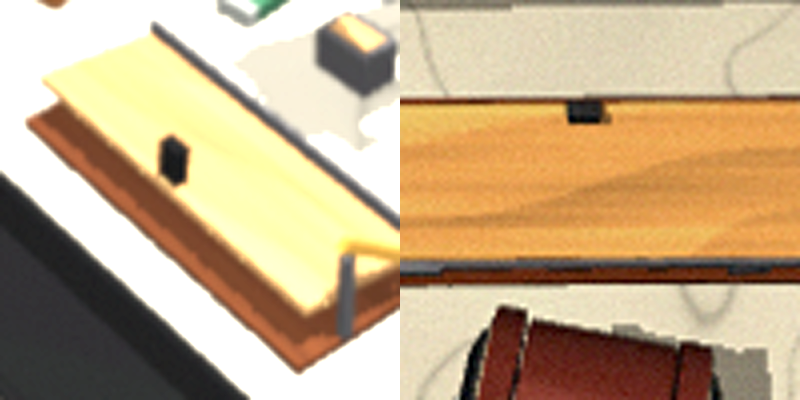

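```bash
python3 - <<'E'
from h import *
bright()
a=rows(rackP(.12,[.104,-.001,.080]),toolR(th=.12),5)
E
```

```text
t 8.0 p [ 0.508  -0.025   0.1346] tool y [0.01 1.   0.  ] z [ 0.116 -0.001 -0.993] F [0.1 0.1 0. ] w 59.7 gf 0.0
[-37.0, -0.5, 3.9, 0.0, -0.0, 0.0]
[-37.0, -0.5, 3.9, 0.0, -0.0, 0.0]
[-37.0, -0.5, 3.9, 0.0, -0.0, 0.0]
[-37.0, -0.4, 4.0, 0.0, -0.0, 0.0]
[-37.0, -0.4, 4.0, 0.0, -0.0, 0.0]
```

Call:
{"op": "servo_tool", "data": {
  "moves": [
    [[-37,-0.5,4,0,0,0,30],[-37,-0.5,4,0,0,0,20],[-37,-0.5,4,0,0,0,0],[-37,-0.4,4,0,0,0,0],[-37,-0.4,4,0,0,0,0],[0,0,9,0,0,0,0],[0,0,9,0,0,0,0],[0,0,5,0,0,0,0],[0,0,3,0,0,0,0],[0,0,0,0,0,0,0]]
  ]
}}

```text
time: 9.25
tool_pos: [0.7009, -0.0297, 0.1122]
tool_rot: [0.059, 0.005, 0.998, -0.0]
contact_force: [-0.3, 0.0, 0.0]
gripper_width: -0.006
grasp_force: 0.0
```

Call:
{"op": "servo_tool", "data": {
  "moves": [
    [[0,0,2,0,0,0,0],[0,0,2,0,0,0,0],[0,0,0,0,0,0,0]]
  ]
}}

```text
time: 9.62
tool_pos: [0.7017, -0.0297, 0.1081]
tool_rot: [0.059, 0.005, 0.998, -0.0]
contact_force: [0.1, -0.3, -0.1]
gripper_width: 0.002
grasp_force: 0.0
```

Call:
{"op": "servo_tool", "data": {
  "moves": [
    [[0,0,2,0,0,0,0],[0,0,2,0,0,0,0],[0,0,0,0,0,0,0]]
  ]
}}

```text
time: 10.0
tool_pos: [0.7021, -0.0297, 0.1039]
tool_rot: [0.059, 0.005, 0.998, -0.0]
contact_force: [-0.5, 0.1, 0.4]
gripper_width: 0.0
grasp_force: 0.0
```

Call:
{"op": "servo_tool", "data": {
  "moves": [
    [[0,0,2,0,0,0,0],[0,0,2,0,0,0,0],[0,0,0,0,0,0,0]]
  ]
}}

```text
time: 10.38
tool_pos: [0.7026, -0.0298, 0.1]
tool_rot: [0.059, 0.005, 0.998, -0.0]
contact_force: [0.7, 0.1, 0.8]
gripper_width: 0.002
grasp_force: 0.0
```

Call:
{"op": "servo_tool", "data": {
  "moves": [
    [[0,0,2,0,0,0,0],[0,0,2,0,0,0,0],[0,0,0,0,0,0,0]]
  ]
}}

```text
time: 10.75
tool_pos: [0.7031, -0.0298, 0.096]
tool_rot: [0.059, 0.005, 0.998, -0.0]
contact_force: [0.7, -0.3, -0.2]
gripper_width: -0.002
grasp_force: 0.0
```

```bash
python3 - <<'E'
from h import *
bright()
d=grab('scene','s4.png'); x0,y0=205,190
p,r,s=st()
im=cv2.convertScaleAbs(cv2.resize(d['image'][y0:y0+60,x0:x0+70],None,fx=8,fy=8,interpolation=cv2.INTER_CUBIC),alpha=2.5,beta=40)
for a in [p,p+r.apply([0,0,.014])]:
    q=((w2px(d,[a])-[x0,y0])*8+4).astype(int)[0]; cv2.circle(im,tuple(map(int,q)),3,(0,0,255),-1)
cv2.imwrite('pics/g4.png',im)
E
```

```text
t 10.75 p [ 0.7031 -0.0298  0.096 ] tool y [ 0.01  1.   -0.  ] z [ 0.118 -0.001 -0.993] F [ 0.7 -0.3 -0.2] w -0.2 gf 0.0
```

View pics/g4.png

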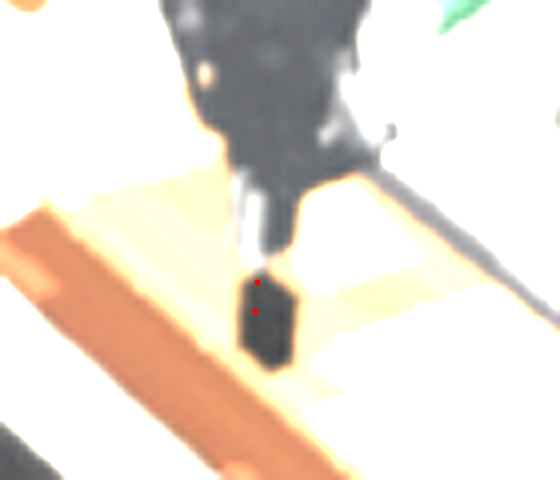

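The crop shows the shut fingertips ending near (265,260). They were predicted at (255,312), so the real tips look about 20 mm further back than the nominal ones. I'll touch the tab top to find the true offset.

Call:
{"op": "servo_tool", "data": {
  "moves": [
    [[0,0,2,0,0,0,0],[0,0,2,0,0,0,0],[0,0,2,0,0,0,0],[0,0,0,0,0,0,0]]
  ]
}}

```text
time: 11.3
tool_pos: [0.7038, -0.0298, 0.09]
tool_rot: [0.059, 0.005, 0.998, -0.0]
contact_force: [0.2, -0.2, -0.2]
gripper_width: -0.001
grasp_force: 0.0
```

Call:
{"op": "servo_tool", "data": {
  "moves": [
    [[0,0,2,0,0,0,0],[0,0,2,0,0,0,0],[0,0,0,0,0,0,0]]
  ]
}}

```text
time: 11.68
tool_pos: [0.7043, -0.0298, 0.0861]
tool_rot: [0.059, 0.005, 0.998, -0.0]
contact_force: [0.2, -0.2, 0.2]
gripper_width: -0.002
grasp_force: 0.0
```

Call:
{"op": "servo_tool", "data": {
  "moves": [
    [[0,0,2,0,0,0,0],[0,0,2,0,0,0,0],[0,0,0,0,0,0,0]]
  ]
}}

```text
time: 12.05
tool_pos: [0.7047, -0.0298, 0.0821]
tool_rot: [0.059, 0.005, 0.998, -0.0]
contact_force: [-0.3, 0.9, -0.1]
gripper_width: -0.003
grasp_force: 0.0
```

Call:
{"op": "servo_tool", "data": {
  "moves": [
    [[0,0,1.5,0,0,0,0],[0,0,1.5,0,0,0,0],[0,0,0,0,0,0,0]]
  ]
}}

```text
time: 12.42
tool_pos: [0.7051, -0.0298, 0.0792]
tool_rot: [0.059, 0.005, 0.998, -0.0]
contact_force: [0.3, -0.1, 0.2]
gripper_width: 0.001
grasp_force: 0.0
```

Call:
{"op": "servo_tool", "data": {
  "moves": [
    [[0,0,1,0,0,0,0],[0,0,1,0,0,0,0],[0,0,0,0,0,0,0]]
  ]
}}

```text
time: 12.8
tool_pos: [0.7055, -0.0298, 0.0788]
tool_rot: [0.059, 0.005, 0.998, -0.0]
contact_force: [-3.9, -0.8, 6.0]
gripper_width: 0.003
grasp_force: 3.1
```

```bash
python3 - <<'E'
from h import *
bright()
p,r,s=st(); print(s['joint_pos'])
E
```

```text
t 12.8 p [ 0.7055 -0.0298  0.0788] tool y [ 0.01  1.   -0.  ] z [ 0.119 -0.001 -0.993] F [-3.9 -0.8  6. ] w 0.3 gf 3.1
[-0.1545504   0.27362906  1.60654521  0.01846821  1.14377607 -1.72204348]
```

```bash
python3 - <<'E'
from h import *
p,r,s=st()
up=p+r.apply([0,0,-.05])
a=rows([.525,-.03,.10],toolR(0),5,(up,r))
E
```

```text
[35.3, -0.4, 1.5, -0.0, 1.4, -0.1]
[35.3, -0.3, 2.3, -0.0, 1.4, -0.1]
[35.2, -0.3, 3.2, -0.0, 1.4, -0.1]
[35.1, -0.2, 4.0, -0.0, 1.4, -0.1]
[35.0, -0.1, 4.9, -0.0, 1.4, -0.1]
```

Call:
{"op": "servo_tool", "data": {
  "moves": [
    [[0,0,-25,0,0,0,0],[0,0,-25,0,0,0,0],[35,-0.3,1.5,0,1.4,-0.1,0],[35,-0.3,2.3,0,1.4,-0.1,0],[35,-0.3,3.2,0,1.4,-0.1,0],[35,-0.2,4,0,1.4,-0.1,0],[35,-0.1,5,0,1.4,-0.1,0],[0,0,20,0,0,0,0],[0,0,20,0,0,0,0],[0,0,20,0,0,0,0],[0,0,12,0,0,0,0],[0,0,0,0,0,0,0]]
  ]
}}

```text
time: 14.3
tool_pos: [0.5251, -0.0297, 0.026]
tool_rot: [-0.002, 0.001, 1.0, -0.0]
contact_force: [-0.5, -0.2, -0.6]
gripper_width: -0.001
grasp_force: 0.0
```

Call:
{"op": "servo_tool", "data": {
  "moves": [
    [[0,0,4,0,0,0,0],[0,0,4,0,0,0,0],[0,0,0,0,0,0,0]]
  ]
}}

```text
time: 14.68
tool_pos: [0.5257, -0.0298, 0.0189]
tool_rot: [-0.002, 0.001, 1.0, -0.0]
contact_force: [-0.4, 0.3, 0.4]
gripper_width: -0.001
grasp_force: 0.0
```

Call:
{"op": "servo_tool", "data": {
  "moves": [
    [[0,0,2,0,0,0,0],[0,0,2,0,0,0,0],[0,0,2,0,0,0,0],[0,0,0,0,0,0,0]]
  ]
}}

```text
time: 15.18
tool_pos: [0.5256, -0.0298, 0.0126]
tool_rot: [-0.002, 0.001, 1.0, -0.0]
contact_force: [0.4, 0.3, -0.2]
gripper_width: 0.001
grasp_force: 0.0
```

```bash
python3 - <<'E'
from h import *
bright()
p,r,s=st()
for n in('scene','top'):
    d=grab(n,n+'5.png'); print(n, w2px(d,[p,p+r.apply([0,0,.014])]).round(1).tolist())
    if n=='scene': 
        q=w2px(d,[p])[0].astype(int); x0,y0=q-[30,40]
        cv2.imwrite('pics/g5.png',cv2.convertScaleAbs(cv2.resize(d['image'][y0:y0+60,x0:x0+60],None,fx=8,fy=8,interpolation=cv2.INTER_CUBIC),alpha=2)); print(x0,y0)
E
```

```text
t 15.18 p [ 0.5256 -0.0298  0.0126] tool y [ 0.001  1.    -0.001] z [-0.003 -0.001 -1.   ] F [ 0.4  0.3 -0.2] w 0.1 gf 0.0
scene [[279.3, 219.9], [279.3, 222.9]]
249 179
top [[277.2, 221.0], [277.1, 221.4]]
```

Call:
{"op": "servo_tool", "data": {
  "moves": [
    [[0,0,3,0,0,0,0],[0,0,3,0,0,0,0],[0,0,3,0,0,0,0],[0,0,0,0,0,0,0]]
  ]
}}

```text
time: 15.78
tool_pos: [0.5254, -0.0298, 0.0034]
tool_rot: [-0.002, 0.001, 1.0, -0.0]
contact_force: [-0.2, -0.0, -1.2]
gripper_width: 0.005
grasp_force: 0.0
```

Call:
{"op": "servo_tool", "data": {
  "moves": [
    [[0,0,2,0,0,0,0],[0,0,2,0,0,0,0],[0,0,0,0,0,0,0]]
  ]
}}

```text
time: 16.15
tool_pos: [0.5256, -0.0298, -0.0003]
tool_rot: [-0.002, 0.001, 1.0, -0.0]
contact_force: [-0.1, 0.2, 0.6]
gripper_width: -0.001
grasp_force: 0.0
```

Call:
{"op": "servo_tool", "data": {
  "moves": [
    [[0,0,2,0,0,0,0],[0,0,2,0,0,0,0],[0,0,0,0,0,0,0]]
  ]
}}

```text
time: 16.52
tool_pos: [0.5255, -0.0299, -0.0044]
tool_rot: [-0.002, 0.001, 1.0, -0.0]
contact_force: [0.8, -0.5, 0.9]
gripper_width: 0.001
grasp_force: 0.0
```

Call:
{"op": "servo_tool", "data": {
  "moves": [
    [[0,0,2,0,0,0,0],[0,0,2,0,0,0,0],[0,0,0,0,0,0,0]]
  ]
}}

```text
time: 16.9
tool_pos: [0.5255, -0.0298, -0.0084]
tool_rot: [-0.002, 0.001, 1.0, -0.0]
contact_force: [-0.5, -0.0, -0.3]
gripper_width: 0.003
grasp_force: 0.0
```

Call:
{"op": "servo_tool", "data": {
  "moves": [
    [[0,0,1.5,0,0,0,0],[0,0,1.5,0,0,0,0],[0,0,0,0,0,0,0]]
  ]
}}

```text
time: 17.27
tool_pos: [0.5255, -0.0298, -0.0113]
tool_rot: [-0.002, 0.001, 1.0, -0.0]
contact_force: [0.1, 0.4, 0.8]
gripper_width: -0.001
grasp_force: 0.0
```

Call:
{"op": "servo_tool", "data": {
  "moves": [
    [[0,0,1.5,0,0,0,0],[0,0,0,0,0,0,0]]
  ]
}}

```text
time: 17.52
tool_pos: [0.5256, -0.0298, -0.0128]
tool_rot: [-0.002, 0.001, 1.0, -0.0]
contact_force: [0.6, 0.3, -0.4]
gripper_width: -0.003
grasp_force: 0.0
```

Call:
{"op": "servo_tool", "data": {
  "moves": [
    [[0,0,1.5,0,0,0,0],[0,0,0,0,0,0,0]]
  ]
}}

```text
time: 17.77
tool_pos: [0.5256, -0.0298, -0.0143]
tool_rot: [-0.002, 0.001, 1.0, -0.0]
contact_force: [0.3, -0.4, -0.2]
gripper_width: -0.001
grasp_force: 0.0
```

Call:
{"op": "servo_tool", "data": {
  "moves": [
    [[0,0,1.5,0,0,0,0],[0,0,0,0,0,0,0]]
  ]
}}

```text
time: 18.02
tool_pos: [0.5259, -0.0299, -0.0154]
tool_rot: [-0.001, 0.001, 1.0, -0.0]
contact_force: [-0.8, -1.0, 1.6]
gripper_width: 0.0
grasp_force: 0.7
```

Call:
{"op": "servo_tool", "data": {
  "moves": [
    [[0,0,1.5,0,0,0,0],[0,0,0,0,0,0,0]]
  ]
}}

```text
time: 18.27
tool_pos: [0.5259, -0.0299, -0.0155]
tool_rot: [-0.002, 0.001, 1.0, -0.0]
contact_force: [-5.7, 0.8, 12.4]
gripper_width: 0.002
grasp_force: 6.1
```

The shut fingers touch the counter at a reported z of -15 mm, so the true tips are 15 mm behind the reported TCP, a 29 mm offset along the tool. The tab-top touch agrees, giving a rack angle of about 0.128. I'll build that in and grip again.

```bash
cat >> h.py <<'E'
OFF=.029
_rows=rows
def T2p(T,Rt): return np.array(T)+Rt.apply([0,0,OFF])   # true TCP -> reported pose
def go(T,Rt,n,start=None): return _rows(T2p(T,Rt),Rt,n,start)
def trueT():
    p,r,s=st(); return p-r.apply([0,0,OFF]),r
E
python3 - <<'E'
from h import *
p,r,s=st()
a=(p+r.apply([0,0,-.10]),r)
a=go(rackP(.128,[.104,-.0005,.070]),toolR(th=.128),5,a);print()
a=go(rackP(.128,[.104,-.0005,.020]),toolR(th=.128),3,a)
E
```

```text
[-34.4, 0.2, -3.0, 0.0, -1.5, 0.1]
[-34.4, 0.3, -2.1, 0.0, -1.5, 0.1]
[-34.5, 0.4, -1.2, 0.0, -1.5, 0.1]
[-34.5, 0.5, -0.3, 0.0, -1.5, 0.1]
[-34.5, 0.5, 0.6, 0.0, -1.5, 0.1]

[0.0, 0.0, 16.7, 0.0, 0.0, 0.0]
[0.0, 0.0, 16.7, 0.0, 0.0, 0.0]
[0.0, 0.0, 16.7, 0.0, 0.0, 0.0]
```

Call:
{"op": "servo_tool", "data": {
  "moves": [
    [[0,0,-50,0,0,0,50],[0,0,-50,0,0,0,50],[-34.5,0.2,-3,0,-1.5,0.1,50],[-34.5,0.3,-2,0,-1.5,0.1,50],[-34.5,0.4,-1,0,-1.5,0.1,50],[-34.5,0.5,-0.3,0,-1.5,0.1,50],[-34.5,0.5,0.6,0,-1.5,0.1,50],[0,0,16.5,0,0,0,50],[0,0,16.5,0,0,0,50],[0,0,14,0,0,0,50],[0,0,0,0,0,0,50],[0,0,0,0,0,0,35]]
  ]
}}

```text
time: 19.77
tool_pos: [0.704, -0.0289, 0.0507]
tool_rot: [0.064, 0.005, 0.998, -0.0]
contact_force: [-0.1, -0.7, 0.3]
gripper_width: 0.416
grasp_force: 0.0
```

Call:
{"op": "servo_tool", "data": {
  "moves": [
    [[0,0,0,0,0,0,25],[0,0,0,0,0,0,15],[0,0,0,0,0,0,15],[0,0,0,0,0,0,15],[0,0,0,0,0,0,15],[0,0,0,0,0,0,15]]
  ]
}}

```text
time: 20.52
tool_pos: [0.7046, -0.0293, 0.0518]
tool_rot: [0.065, 0.005, 0.998, -0.001]
contact_force: [-4.2, -1.9, 5.4]
gripper_width: 0.27
grasp_force: 60.3
```

```bash
python3 - <<'E'
from h import *
bright()
p,r,s=st()
T,_=trueT(); print('lip frame', rackR(.128).inv().apply(T-H)-[0,0,.01])
u=rackR(0).apply([0,1,0])
for k in (4.,):
  q=R.from_rotvec(-np.radians(k)*u); p1=H+q.apply(p-H); print(k,np.round(r.inv().apply(p1-p)*1e3,2),np.degrees((r.inv()*q*r).as_rotvec()).round(2))
E
```

```text
t 20.52 p [ 0.7046 -0.0293  0.0518] tool y [ 0.01   1.    -0.001] z [ 0.129 -0.002 -0.992] F [-4.2 -1.9  5.4] w 23.1 gf 60.3
lip frame [ 0.10443669 -0.00081595  0.02252461]
4.0 [ 0.49 -0.   -7.28] [ 0.01 -4.    0.  ]
```

Call:
{"op": "servo_tool", "data": {
  "moves": [
    [[0.5,0,-7.3,0,-4,0,15],[0.5,0,-7.3,0,-4,0,15],[0.5,0,-7.3,0,-4,0,15],[0.5,0,-7.3,0,-4,0,15],[0,0,0,0,0,0,15]]
  ]
}}

```text
time: 21.15
tool_pos: [0.6966, -0.0292, 0.0792]
tool_rot: [0.205, 0.005, 0.979, -0.002]
contact_force: [6.6, -2.2, -3.7]
gripper_width: 0.267
grasp_force: 60.8
```

Call:
{"op": "servo_tool", "data": {
  "moves": [
    [[0.5,0,-7.3,0,-4,0,15],[0.5,0,-7.3,0,-4,0,15],[0.5,0,-7.3,0,-4,0,15],[0.5,0,-7.3,0,-4,0,15],[0,0,0,0,0,0,15]]
  ]
}}

```text
time: 21.78
tool_pos: [0.6803, -0.0289, 0.1041]
tool_rot: [0.339, 0.005, 0.941, -0.002]
contact_force: [2.7, -1.7, -0.4]
gripper_width: 0.266
grasp_force: 62.4
```

```bash
cat > ang.py <<'E'
from h import *
d=grab('scene','s_ang.png')
x0,y0,w=190,150,100
ths=(.628,.698,.768)
im=cv2.resize(d['image'][y0:y0+w,x0:x0+133],None,fx=6,fy=6,interpolation=cv2.INTER_CUBIC)
for th,c in zip(ths,((0,255,0),(255,0,255),(255,255,0))):
    P=[rackP(th,p) for p in([.112,.17,0],[.112,-.17,0],[0,-.17,0],[0,.17,0])]
    q=((w2px(d,P)-[x0,y0])*6+3).astype(int); cv2.polylines(im,[q.reshape(-1,1,2)],True,c,1)
cv2.imwrite('pics/'+sys.argv[1],im)
E
python3 - <<'E'
from h import *
bright()
T,r=trueT(); v=T-H; ax=rackR(0).inv().apply(v); print('r',np.hypot(ax[0],ax[2]),'ang from pos',np.arctan2(ax[2],ax[0])-np.arctan2(.0325,.1044),'tool ang',np.arctan2(r.apply([0,0,1])[0],-r.apply([0,0,1])[2]))
E
python3 ang.py a1.png
```

```text
t 21.77 p [ 0.6803 -0.0289  0.1041] tool y [ 0.011  1.    -0.001] z [ 0.638 -0.008 -0.77 ] F [ 2.7 -1.7 -0.4] w 22.7 gf 62.4
r 0.10955866567117938 ang from pos 0.6854857716168226 tool ang 0.6916334970978156
```

View pics/a1.png

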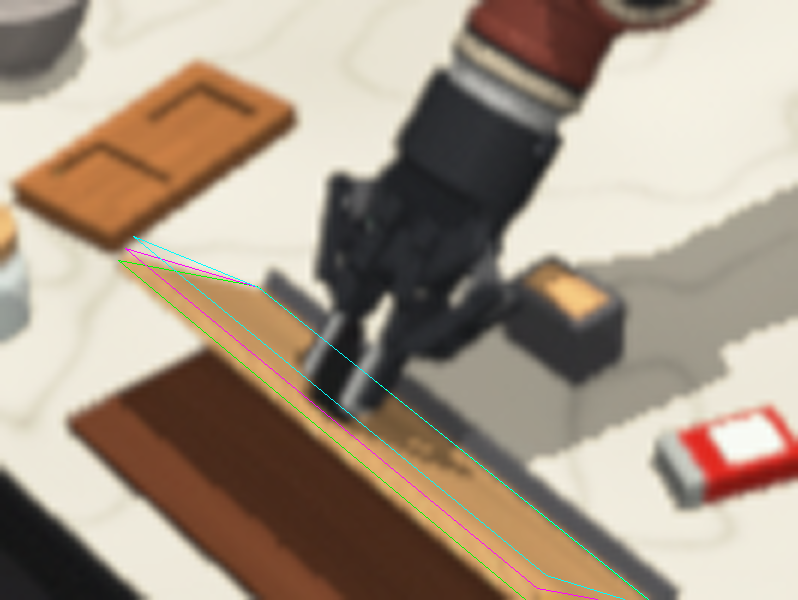

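Call:
{"op": "servo_tool", "data": {
  "moves": [
    [[0,0,0,0,0,0,50],[0,0,0,0,0,0,50],[0,0,0,0,0,0,50],[0,0,-15,0,0,0,50],[0,0,-30,0,0,0,50],[0,0,-40,0,0,0,50],[0,0,-30,0,0,0,50],[0,0,0,0,0,0,60],[0,0,0,0,0,0,60],[0,0,0,0,0,0,60],[0,0,0,0,0,0,60],[0,0,0,0,0,0,60]]
  ]
}}

```text
time: 23.32
tool_pos: [0.6065, -0.0277, 0.1909]
tool_rot: [0.336, 0.005, 0.942, -0.002]
contact_force: [-0.3, 0.5, 0.1]
gripper_width: 0.703
grasp_force: 0.0
```

Call:
{"op": "servo_tool", "data": {
  "moves": [
    [[20,10,0,0,10,0,60],[20,10,0,0,10,0,60],[20,10,0,0,10,0,60],[20,10,0,0,9,0,60],[0,0,0,0,0,0,60],[0,0,0,0,0,0,60]]
  ]
}}

```text
time: 24.08
tool_pos: [0.5355, 0.0128, 0.1589]
tool_rot: [0.004, 0.005, 1.0, -0.0]
contact_force: [-0.2, -0.6, -0.1]
gripper_width: 0.702
grasp_force: 0.0
```

```bash
python3 - <<'E'
from h import *
bright()
d=grab('scene','s6.png'); x0,y0=190,150
e=cv2.resize(d['image'][y0:y0+100,x0:x0+133],None,fx=6,fy=6,interpolation=cv2.INTER_CUBIC)
for th,c in zip((.628,.698,.768),((0,255,0),(255,0,255),(255,255,0))):
    P=[rackP(th,p) for p in([.112,.17,0],[.112,-.17,0])]
    q=((w2px(d,P)-[x0,y0])*6+3).astype(int); cv2.line(e,tuple(map(int,q[0])),tuple(map(int,q[1])),c,1)
cv2.imwrite('pics/a2.png',e)
t=grab('top','t6.png'); cv2.imwrite('pics/t6b.png',cv2.resize(t['image'][150:298,122:312],None,fx=4,fy=4,interpolation=cv2.INTER_CUBIC))
E
```

```text
t 24.07 p [0.5355 0.0128 0.1589] tool y [ 0.01  1.   -0.  ] z [ 0.007 -0.    -1.   ] F [-0.2 -0.6 -0.1] w 60.0 gf 0.0
```

View pics/a2.png

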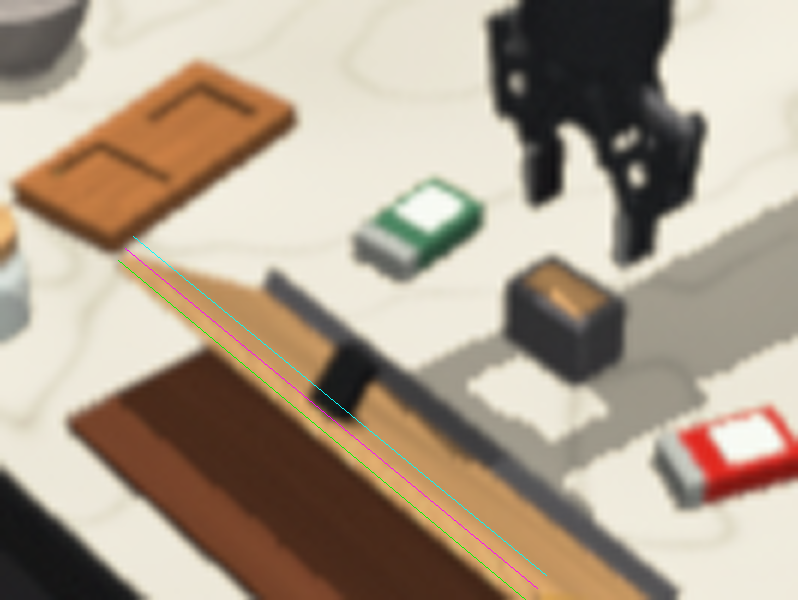

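```bash
cat > det.py <<'E'
from h import *
HS={'red':((0,150,90),(6,255,255)),'orange':((9,200,130),(17,255,255)),'yellow':((22,170,120),(32,255,255)),'green':((55,100,40),(90,255,255)),'inlay':((10,90,90),(20,185,255))}
def det(d,verbose=1):
    hsv=cv2.cvtColor(d['image'],cv2.COLOR_BGR2HSV); out=[]
    for k,(lo,hi) in HS.items():
        z=.045 if k=='inlay' else .022
        hsvb=cv2.resize(hsv,None,fx=4,fy=4,interpolation=cv2.INTER_LINEAR) if 0 else cv2.cvtColor(cv2.resize(d['image'],None,fx=4,fy=4,interpolation=cv2.INTER_LINEAR),cv2.COLOR_BGR2HSV)
        m=cv2.inRange(hsvb,lo,hi); m[:560]=0; m[1250:]=0; m[:,:400]=0; m[:,1780:]=0
        m=cv2.morphologyEx(m,cv2.MORPH_OPEN,np.ones((3,3)))
        for c in cv2.findContours(m,cv2.RETR_EXTERNAL,cv2.CHAIN_APPROX_NONE)[0]:
            a=cv2.contourArea(c)
            if a<600 or a>9000: continue
            h=cv2.convexHull(c); b=cv2.boxPoints(cv2.minAreaRect(h))
            w=px2w(d,(b-1.5)/4,z)[:,:2]; M=cv2.moments(h); cc=px2w(d,[((M['m10']/M['m00'])-1.5)/4,(M['m01']/M['m00']-1.5)/4],z)[0,:2]
            e=w[1]-w[0]; f=w[2]-w[1]
            le,lf=np.linalg.norm(e),np.linalg.norm(f); v=e if abs(e[0])>abs(e[1]) else f
            yaw=np.degrees(np.arctan2(v[1],v[0])); yaw=(yaw+90)%180-90
            out.append((k,cc,w.mean(0),yaw,le,lf))
            if verbose: print(k,'c',np.round(cc,4),'box',np.round(w.mean(0),4),'yaw',round(yaw,1),'sz',np.round([le*1e3,lf*1e3],1),'area',a,'px',np.round(c.mean(0)[0]/4,0))
    return out
if __name__=='__main__':
    d=grab('top')
    if len(sys.argv)>1: d['image']=cv2.imread(sys.argv[1])
    det(d)
E
python3 det.py pics/top0.png; echo; python3 det.py; sed -i 's/^L,Rr=/def _():pass\nL,Rr=/' meas0.py
```

```text
red c [0.3434 0.0635] box [0.3434 0.0635] yaw 11.9 sz [63.6 41.1] area 4676.0 px [247. 285.]
red c [0.4586 0.0615] box [0.4586 0.0615] yaw -19.1 sz [62.  43.3] area 4796.5 px [247. 245.]
yellow c [0.4435 0.322 ] box [0.4437 0.3222] yaw 16.2 sz [41.9 60.9] area 4486.0 px [157. 252.]
green c [ 0.4564 -0.2089] box [ 0.4566 -0.209 ] yaw 8.0 sz [42.5 60.1] area 4471.0 px [340. 243.]
inlay c [0.3445 0.0622] box [0.3444 0.0622] yaw 11.6 sz [46.1 23.6] area 1953.0 px [246. 285.]
inlay c [0.4484 0.1852] box [0.4484 0.1854] yaw 7.7 sz [32.  32.3] area 1853.0 px [203. 249.]
inlay c [ 0.4628 -0.0785] box [ 0.4627 -0.0786] yaw 1.7 sz [46.7 25.2] area 2120.5 px [295. 242.]
inlay c [ 0.5596 -0.3798] box [ 0.5537 -0.3989] yaw 35.7 sz [ 75.6 187.7] area 1151.0 px [402. 205.]
inlay c [ 0.7088 -0.3284] box [ 0.7092 -0.3287] yaw -2.8 sz [53.5 53. ] area 4036.5 px [378. 156.]

red c [0.4669 0.0594] box [0.4644 0.0593] yaw -19.1 sz [49.5 43.5] area 1822.5 px [247. 241.]
red c [0.5865 0.0285] box [0.5866 0.0282] yaw -6.1 sz [ 13.  106.2] area 1725.5 px [258. 201.]
yellow c [0.4432 0.3217] box [0.4433 0.3217] yaw 15.8 sz [42.3 62.3] area 4614.0 px [157. 252.]
green c [ 0.4563 -0.2088] box [ 0.4566 -0.209 ] yaw 8.3 sz [42.6 60.3] area 4509.0 px [340. 243.]
inlay c [0.4483 0.1852] box [0.4485 0.1854] yaw 7.7 sz [31.8 32.4] area 1845.5 px [203. 249.]
inlay c [ 0.4643 -0.0773] box [ 0.4644 -0.0772] yaw -1.5 sz [44.2 21.4] area 1445.5 px [295. 242.]
inlay c [ 0.5595 -0.3794] box [ 0.5538 -0.3988] yaw 36.0 sz [ 76.5 187.8] area 1169.0 px [402. 205.]
inlay c [ 0.7084 -0.3281] box [ 0.7083 -0.3284] yaw 43.1 sz [53.5 54.3] area 4118.0 px [378. 156.]
```

```bash
cat > pick.py <<'E'
from h import *
# args: x y yaw zgrasp nover
x,y,yaw,z,n=map(float,sys.argv[1:6]); h=float(sys.argv[6]) if len(sys.argv)>6 else .09
bright(); print('over:'); a=go([x,y,h],toolR(yaw),int(n)); print('down:'); go([x,y,z],toolR(yaw),4,a)
E
cat > place.py <<'E'
from h import *
# args: slot y, n  (tin held): lift, transit, down
y,n=float(sys.argv[1]),int(sys.argv[2]); th=.69
bright(); T,r=trueT(); print('T',T.round(4),'h',T[2]); h=T[2]
p,_,_=st(); a=(p+[0,0,.11],r); print('up 110, transit:')
a=go(rackP(th,[.043,y,.085]),toolR(th=th),n,a); print('down:'); go(rackP(th,[.043,y,h+.003]),toolR(th=th),4,a)
E
python3 pick.py .4645 .0588 -19 .014 4
```

```text
t 24.27 p [0.5352 0.0126 0.1595] tool y [ 0.011  1.    -0.   ] z [ 0.007 -0.    -1.   ] F [ 0.1 -0.1  0.1] w 59.7 gf 0.0
over:
[18.0, 11.4, 24.5, 0.0, 0.1, 4.6]
[18.8, 9.9, 24.5, 0.0, 0.1, 4.6]
[19.5, 8.4, 24.5, 0.0, 0.1, 4.6]
[20.0, 6.8, 24.6, 0.0, 0.1, 4.6]
down:
[-0.0, -0.0, 19.0, 0.0, -0.0, 0.0]
[-0.0, -0.0, 19.0, 0.0, -0.0, 0.0]
[-0.0, -0.0, 19.0, 0.0, -0.0, 0.0]
[-0.0, -0.0, 19.0, 0.0, -0.0, 0.0]
```

Call:
{"op": "servo_tool", "data": {
  "moves": [
    [[18,11.4,24.5,0,0.1,4.6,62],[18.8,9.9,24.5,0,0.1,4.6,62],[19.5,8.4,24.5,0,0.1,4.6,62],[20,6.8,24.5,0,0.1,4.6,62],[0,0,19,0,0,0,62],[0,0,19,0,0,0,62],[0,0,19,0,0,0,62],[0,0,18,0,0,0,62],[0,0,0,0,0,0,50],[0,0,0,0,0,0,38],[0,0,0,0,0,0,36],[0,0,0,0,0,0,36]]
  ]
}}

```text
time: 25.78
tool_pos: [0.4648, 0.0593, -0.0134]
tool_rot: [-0.0, 0.165, 0.986, 0.0]
contact_force: [0.1, 0.5, -1.6]
gripper_width: 0.503
grasp_force: 62.2
```

Call:
{"op": "servo_tool", "data": {
  "moves": [
    [[0,0,0,0,0,0,36],[0,0,0,0,0,0,36],[0,0,0,0,0,0,36]]
  ]
}}

```text
time: 26.15
tool_pos: [0.4646, 0.0593, -0.0136]
tool_rot: [-0.001, 0.165, 0.986, 0.0]
contact_force: [-0.7, 0.7, 0.8]
gripper_width: 0.497
grasp_force: 62.6
```

```bash
python3 place.py -.04 6
```

```text
t 26.15 p [ 0.4646  0.0593 -0.0136] tool y [0.325 0.946 0.001] z [-0.001  0.001 -1.   ] F [-0.7  0.7  0.8] w 42.5 gf 62.6
T [0.4647 0.0592 0.0154] h 0.01536036986898004
up 110, transit:
[-26.9, -13.0, -2.9, -1.0, -6.5, -2.9]
[-26.4, -14.3, -0.1, -1.0, -6.5, -2.9]
[-25.5, -15.7, 2.6, -1.0, -6.5, -2.9]
[-24.2, -17.0, 5.2, -1.0, -6.5, -2.9]
[-22.6, -18.3, 7.5, -1.0, -6.5, -2.9]
[-20.6, -19.6, 9.7, -1.0, -6.5, -2.9]
down:
[-0.0, 0.0, 16.7, 0.0, -0.0, 0.0]
[-0.0, 0.0, 16.7, 0.0, -0.0, 0.0]
[-0.0, 0.0, 16.7, 0.0, -0.0, 0.0]
[0.0, 0.0, 16.7, 0.0, -0.0, 0.0]
```

Red tin is gripped (42.5 mm, 62 N).

Call:
{"op": "servo_tool", "data": {
  "moves": [
    [[0,0,-35,0,0,0,36],[0,0,-40,0,0,0,36],[0,0,-35,0,0,0,36],[-26.9,-13,-3,-1,-6.5,-2.9,36],[-26.4,-14.3,0,-1,-6.5,-2.9,36],[-25.5,-15.7,2.6,-1,-6.5,-2.9,36],[-24.2,-17,5.2,-1,-6.5,-2.9,36],[-22.6,-18.3,7.5,-1,-6.5,-2.9,36],[-20.6,-19.6,9.7,-1,-6.5,-2.9,36],[0,0,0,0,0,0,36],[0,0,0,0,0,0,36]]
  ]
}}

```text
time: 27.52
tool_pos: [0.5915, -0.0668, 0.1126]
tool_rot: [0.335, 0.008, 0.942, -0.004]
contact_force: [0.2, -1.0, -1.2]
gripper_width: 0.501
grasp_force: 62.4
```

```bash
cat > fin.py <<'E'
from h import *
y,h=map(float,sys.argv[1:3]); th=.69
bright(); T,r=trueT(); print('lip T',(rackR(th).inv().apply(T-H)-[0,0,.01]).round(4)); go(rackP(th,[.043,y,h+.003]),toolR(th=th),4)
E
python3 fin.py -.04 .0154
```

```text
t 27.52 p [ 0.5915 -0.0668  0.1126] tool y [ 0.017  1.    -0.002] z [ 0.631 -0.012 -0.776] F [ 0.2 -1.  -1.2] w 42.8 gf 62.4
lip T [ 0.0423 -0.0396  0.0849]
[-0.3, 0.0, 16.6, -0.1, -0.1, -0.0]
[-0.3, -0.0, 16.6, -0.1, -0.1, -0.0]
[-0.3, -0.0, 16.6, -0.1, -0.1, -0.0]
[-0.3, -0.0, 16.6, -0.1, -0.1, -0.0]
```

Call:
{"op": "servo_tool", "data": {
  "moves": [
    [[-0.3,0,16.6,0,0,0,36],[-0.3,0,16.6,0,0,0,36],[-0.3,0,16.6,0,0,0,36],[-0.3,0,13,0,0,0,36],[0,0,2,0,0,0,36],[0,0,0,0,0,0,36]]
  ]
}}

```text
time: 28.28
tool_pos: [0.634, -0.0673, 0.064]
tool_rot: [0.336, 0.007, 0.942, -0.004]
contact_force: [0.4, 0.3, -0.9]
gripper_width: 0.498
grasp_force: 62.3
```

Call:
{"op": "servo_tool", "data": {
  "moves": [
    [[0,0,1,0,0,0,36],[0,0,0,0,0,0,36]]
  ]
}}

```text
time: 28.52
tool_pos: [0.6346, -0.068, 0.0633]
tool_rot: [0.336, 0.007, 0.942, -0.004]
contact_force: [-0.8, -0.7, -1.5]
gripper_width: 0.503
grasp_force: 62.3
```

Call:
{"op": "servo_tool", "data": {
  "moves": [
    [[0,0,1,0,0,0,36],[0,0,0,0,0,0,46],[0,0,0,0,0,0,50],[0,0,0,0,0,0,54],[0,0,0,0,0,0,54],[0,0,0,0,0,0,54],[0,0,0,0,0,0,54],[0,0,-15,0,0,0,54],[0,0,-30,0,0,0,54],[0,0,-40,0,0,0,54]]
  ]
}}

```text
time: 29.78
tool_pos: [0.5804, -0.0668, 0.1275]
tool_rot: [0.335, 0.007, 0.942, -0.004]
contact_force: [0.0, -0.0, 0.6]
gripper_width: 0.629
grasp_force: 0.0
```

```bash
python3 - <<'E'
from h import *
from det import det
bright()
d=grab('top','t7.png'); det(d)
# project expected red body corners on rack at th .69 : lip-frame body box x 0..62 (cap up), z .022
P=[rackP(.69,[x,y,.022]) for x,y in((.0,-.062),(.062,-.062),(.062,-.018),(0,-.018))]
print('exp px',w2px(d,P).round(1).tolist())
hsv=cv2.cvtColor(d['image'],cv2.COLOR_BGR2HSV); m=cv2.inRange(hsv,(0,150,60),(6,255,255)); m[:150]=0;m[215:]=0; m[:,:240]=0; m[:,330:]=0
for c in cv2.findContours(m,0,1)[0]:
    if cv2.contourArea(c)>40: print('red px',cv2.boxPoints(cv2.minAreaRect(c)).round(1).tolist(),cv2.contourArea(c))
E
```

```text
t 29.77 p [ 0.5804 -0.0668  0.1275] tool y [ 0.016  1.    -0.002] z [ 0.631 -0.012 -0.776] F [ 0.  -0.   0.6] w 53.7 gf 0.0
red c [0.3439 0.0639] box [0.3437 0.0635] yaw 11.9 sz [63.7 41.6] area 4649.0 px [246. 285.]
red c [ 0.6144 -0.0685] box [ 0.6141 -0.0688] yaw -1.5 sz [44.  53.9] area 4194.5 px [290. 191.]
yellow c [0.4432 0.3217] box [0.4432 0.3217] yaw 16.1 sz [42.5 62.4] area 4608.0 px [157. 252.]
green c [ 0.4563 -0.2087] box [ 0.4565 -0.2088] yaw 7.6 sz [42.7 60. ] area 4496.5 px [340. 244.]
inlay c [0.3445 0.0622] box [0.3444 0.0622] yaw 11.6 sz [46.2 23.6] area 1979.5 px [246. 285.]
inlay c [0.4484 0.1852] box [0.4485 0.1853] yaw 8.1 sz [32.  32.1] area 1849.0 px [203. 249.]
inlay c [ 0.5599 -0.3796] box [ 0.554  -0.3988] yaw 36.1 sz [ 75.7 188.1] area 1176.0 px [402. 205.]
inlay c [ 0.7085 -0.3281] box [ 0.7083 -0.3284] yaw 43.1 sz [53.5 54.3] area 4103.0 px [378. 156.]
exp px [[297.7, 200.0], [298.2, 181.1], [282.3, 181.3], [282.2, 200.1]]
red px [[282.0, 181.0], [297.0, 181.0], [297.0, 199.0], [282.0, 199.0]] 261.5
```

```bash
python3 pick.py .4625 -.2078 8 .014 6
```

```text
t 29.82 p [ 0.5812 -0.0673  0.1334] tool y [ 0.016  1.    -0.005] z [ 0.637 -0.014 -0.771] F [3.7 0.  1.8] w 54.3 gf 0.0
over:
[22.7, -23.7, -3.0, -0.6, 6.6, -1.4]
[23.5, -23.1, -0.6, -0.6, 6.6, -1.4]
[24.0, -22.5, 2.0, -0.6, 6.6, -1.4]
[24.2, -21.9, 4.5, -0.6, 6.6, -1.4]
[24.0, -21.4, 7.1, -0.6, 6.6, -1.4]
[23.6, -20.9, 9.6, -0.6, 6.6, -1.4]
down:
[-0.0, -0.0, 19.0, 0.0, -0.0, 0.0]
[-0.0, -0.0, 19.0, 0.0, -0.0, 0.0]
[-0.0, -0.0, 19.0, 0.0, -0.0, 0.0]
[-0.0, -0.0, 19.0, 0.0, -0.0, 0.0]
```

Call:
{"op": "servo_tool", "data": {
  "moves": [
    [[22.7,-23.7,-3,-0.6,6.6,-1.4,62],[23.5,-23.1,-0.6,-0.6,6.6,-1.4,62],[24,-22.5,2,-0.6,6.6,-1.4,62],[24.2,-22,4.5,-0.6,6.6,-1.4,62],[24,-21.4,7,-0.6,6.6,-1.4,62],[23.6,-21,9.6,-0.6,6.6,-1.4,62],[0,0,0,0,0,0,62]]
  ]
}}

```text
time: 30.7
tool_pos: [0.4621, -0.208, 0.0547]
tool_rot: [-0.004, -0.069, 0.998, 0.004]
contact_force: [0.7, 0.8, -0.4]
gripper_width: 0.725
grasp_force: 0.0
```

```bash
python3 -c "
from h import *
bright(); go([.4625,-.2078,.014],toolR(8),4)"
```

```text
t 30.7 p [ 0.4621 -0.208   0.0547] tool y [-0.138  0.99   0.009] z [-0.009  0.008 -1.   ] F [ 0.7  0.8 -0.4] w 61.9 gf 0.0
[-0.2, -0.1, 17.4, 0.1, -0.1, -0.0]
[-0.2, -0.1, 17.4, 0.1, -0.1, -0.0]
[-0.2, -0.0, 17.4, 0.1, -0.1, -0.0]
[-0.1, -0.0, 17.4, 0.1, -0.1, -0.0]
```

Call:
{"op": "servo_tool", "data": {
  "moves": [
    [[-0.2,0,17.4,0.1,-0.1,0,62],[-0.2,0,17.4,0.1,-0.1,0,62],[-0.2,0,17.4,0.1,-0.1,0,62],[-0.1,0,16.5,0.1,-0.1,0,62],[0,0,0,0,0,0,50],[0,0,0,0,0,0,38],[0,0,0,0,0,0,36],[0,0,0,0,0,0,36],[0,0,0,0,0,0,36],[0,0,0,0,0,0,36]]
  ]
}}

```text
time: 31.95
tool_pos: [0.4625, -0.207, -0.0129]
tool_rot: [-0.0, -0.07, 0.998, 0.0]
contact_force: [-0.8, 0.4, -1.5]
gripper_width: 0.5
grasp_force: 62.7
```

```bash
python3 place.py -.12 7
```

```text
t 31.95 p [ 0.4625 -0.207  -0.0129] tool y [-0.139  0.99   0.001] z [-0.     0.001 -1.   ] F [-0.8  0.4 -1.5] w 42.7 gf 62.7
T [ 0.4625 -0.207   0.0161] h 0.016127418405158557
up 110, transit:
[-19.4, 5.9, -2.3, 0.4, -5.6, 1.2]
[-19.4, 6.3, -0.4, 0.4, -5.6, 1.2]
[-19.2, 6.7, 1.4, 0.4, -5.6, 1.2]
[-18.9, 7.1, 3.2, 0.4, -5.6, 1.2]
[-18.3, 7.5, 5.0, 0.4, -5.6, 1.2]
[-17.6, 8.0, 6.7, 0.4, -5.6, 1.2]
[-16.6, 8.4, 8.3, 0.4, -5.6, 1.2]
down:
[-0.0, 0.0, 16.5, 0.0, -0.0, 0.0]
[-0.0, 0.0, 16.5, 0.0, -0.0, 0.0]
[-0.0, 0.0, 16.5, 0.0, -0.0, 0.0]
[-0.0, 0.0, 16.5, 0.0, -0.0, 0.0]
```

Call:
{"op": "servo_tool", "data": {
  "moves": [
    [[0,0,-35,0,0,0,36],[0,0,-40,0,0,0,36],[0,0,-35,0,0,0,36],[-19.4,5.9,-2.3,0.4,-5.6,1.2,36],[-19.4,6.3,-0.4,0.4,-5.6,1.2,36],[-19.2,6.7,1.4,0.4,-5.6,1.2,36],[-18.9,7.1,3.2,0.4,-5.6,1.2,36],[-18.3,7.5,5,0.4,-5.6,1.2,36],[-17.6,8,6.7,0.4,-5.6,1.2,36],[-16.6,8.4,8.3,0.4,-5.6,1.2,36],[0,0,0,0,0,0,36],[0,0,0,0,0,0,36]]
  ]
}}

```text
time: 33.45
tool_pos: [0.5911, -0.1475, 0.1133]
tool_rot: [0.335, 0.006, 0.942, -0.0]
contact_force: [-0.5, 0.7, -1.9]
gripper_width: 0.499
grasp_force: 62.9
```

```bash
python3 fin.py -.12 .0158
```

```text
t 33.45 p [ 0.5911 -0.1475  0.1133] tool y [0.011 1.    0.003] z [ 0.632 -0.004 -0.775] F [-0.5  0.7 -1.9] w 42.6 gf 62.9
lip T [ 0.0432 -0.1205  0.085 ]
[-0.1, 0.1, 16.6, 0.0, -0.1, -0.0]
[-0.1, 0.1, 16.6, 0.0, -0.1, -0.0]
[-0.1, 0.1, 16.6, 0.0, -0.1, -0.0]
[-0.0, 0.1, 16.6, 0.0, -0.1, -0.0]
```

Call:
{"op": "servo_tool", "data": {
  "moves": [
    [[0,0.1,16.6,0,0,0,36],[0,0.1,16.6,0,0,0,36],[0,0.1,16.6,0,0,0,36],[0,0.1,14,0,0,0,36],[0,0,2.5,0,0,0,36],[0,0,1,0,0,0,36],[0,0,0,0,0,0,36]]
  ]
}}

```text
time: 34.33
tool_pos: [0.634, -0.1475, 0.0617]
tool_rot: [0.336, 0.006, 0.942, -0.0]
contact_force: [-0.4, 0.4, -1.3]
gripper_width: 0.5
grasp_force: 62.9
```

Call:
{"op": "servo_tool", "data": {
  "moves": [
    [[0,0,1,0,0,0,36],[0,0,0,0,0,0,46],[0,0,0,0,0,0,50],[0,0,0,0,0,0,54],[0,0,0,0,0,0,54],[0,0,0,0,0,0,54],[0,0,0,0,0,0,54],[0,0,-15,0,0,0,54],[0,0,-30,0,0,0,54],[0,0,-40,0,0,0,54],[0,0,0,0,0,0,62],[0,0,0,0,0,0,62]]
  ]
}}

```text
time: 35.83
tool_pos: [0.5806, -0.1467, 0.1255]
tool_rot: [0.336, 0.006, 0.942, -0.0]
contact_force: [0.1, -0.6, 0.9]
gripper_width: 0.726
grasp_force: 0.0
```

```bash
cat > chk.py <<'E'
from h import *
from det import det
bright()
d=grab('top','chk.png'); det(d)
for n,y in (('green',-.12),('red',-.04),('yellow',.04),('orange',.12)):
    P=[rackP(.69,[x,yy,.022]) for x,yy in((.0,y-.022),(.062,y-.022),(.062,y+.022),(0,y+.022))]
    print(n,'exp px',w2px(d,P).round(0).tolist())
E
python3 chk.py; python3 - <<'E'
from h import *
im=cv2.imread('pics/chk.png'); hsv=cv2.cvtColor(im,cv2.COLOR_BGR2HSV)
for c in ((142+0,215),):pass
# orange sample around original place
print(hsv[210:222:3,136:148:3].tolist())
E
```

```text
t 35.83 p [ 0.5806 -0.1467  0.1255] tool y [0.012 1.    0.004] z [ 0.632 -0.004 -0.775] F [ 0.1 -0.6  0.9] w 62.0 gf 0.0
red c [0.3437 0.0633] box [0.3437 0.0635] yaw 11.9 sz [63.7 41.6] area 4724.5 px [247. 285.]
red c [ 0.6143 -0.0685] box [ 0.6141 -0.0688] yaw -1.5 sz [44.  53.9] area 4203.0 px [290. 191.]
yellow c [0.4433 0.3217] box [0.4432 0.3217] yaw 15.8 sz [42.3 62.5] area 4597.0 px [157. 252.]
green c [ 0.6122 -0.1514] box [ 0.6125 -0.1512] yaw -1.7 sz [52.4 44.9] area 4026.5 px [318. 191.]
inlay c [0.3444 0.0623] box [0.3445 0.0623] yaw 11.3 sz [46.1 23.6] area 1923.5 px [245. 285.]
inlay c [ 0.4628 -0.0789] box [ 0.4626 -0.0786] yaw 1.6 sz [48.1 25.6] area 2274.5 px [295. 242.]
inlay c [0.5037 0.1767] box [0.5037 0.1769] yaw 8.1 sz [32.2 31.7] area 1833.5 px [206. 230.]
inlay c [ 0.5596 -0.3796] box [ 0.5538 -0.3986] yaw 35.9 sz [ 75.7 188.2] area 1184.0 px [402. 205.]
inlay c [ 0.7084 -0.328 ] box [ 0.7083 -0.3284] yaw 43.1 sz [53.5 54.3] area 4127.5 px [378. 156.]
green exp px [[326.0, 200.0], [327.0, 181.0], [311.0, 181.0], [310.0, 200.0]]
red exp px [[298.0, 200.0], [298.0, 181.0], [282.0, 181.0], [282.0, 200.0]]
yellow exp px [[270.0, 200.0], [269.0, 181.0], [253.0, 181.0], [254.0, 200.0]]
orange exp px [[241.0, 200.0], [240.0, 182.0], [224.0, 182.0], [226.0, 201.0]]
[[[18, 231, 157], [18, 247, 155], [18, 255, 156], [19, 255, 154]], [[15, 65, 150], [40, 10, 150], [97, 15, 158], [108, 23, 166]], [[18, 153, 153], [85, 10, 153], [48, 8, 155], [104, 18, 160]], [[17, 255, 154], [72, 8, 157], [83, 7, 156], [99, 11, 158]]]
```

```bash
sed -i "s/'orange':((9,200,130),(17,255,255))/'orange':((14,190,110),(20,255,255))/" det.py; python3 pick.py .4628 -.0787 2 .034 6 .11
```

```text
t 35.88 p [ 0.5804 -0.1465  0.1247] tool y [0.012 1.    0.005] z [ 0.631 -0.004 -0.776] F [-0.6 -0.3 -0.1] w 61.9 gf 0.0
over:
[19.9, 11.0, -6.8, -0.1, 6.5, -0.4]
[20.5, 11.2, -4.4, -0.1, 6.5, -0.4]
[20.8, 11.4, -2.1, -0.1, 6.5, -0.4]
[20.8, 11.5, 0.3, -0.1, 6.5, -0.4]
[20.5, 11.7, 2.7, -0.1, 6.5, -0.4]
[20.0, 11.8, 5.0, -0.1, 6.5, -0.4]
down:
[-0.0, -0.0, 19.0, 0.0, -0.0, 0.0]
[-0.0, -0.0, 19.0, 0.0, -0.0, 0.0]
[-0.0, -0.0, 19.0, 0.0, -0.0, 0.0]
[-0.0, -0.0, 19.0, 0.0, -0.0, 0.0]
```

Call:
{"op": "servo_tool", "data": {
  "moves": [
    [[19.9,11,-6.8,-0.1,6.5,-0.4,76],[20.5,11.2,-4.4,-0.1,6.5,-0.4,76],[20.8,11.4,-2.1,-0.1,6.5,-0.4,76],[20.8,11.5,0.3,-0.1,6.5,-0.4,76],[20.5,11.7,2.7,-0.1,6.5,-0.4,76],[20,11.8,5,-0.1,6.5,-0.4,76],[0,0,0,0,0,0,76]]
  ]
}}

```text
time: 36.75
tool_pos: [0.463, -0.0778, 0.0799]
tool_rot: [0.001, -0.016, 1.0, 0.001]
contact_force: [-0.1, 0.8, 0.5]
gripper_width: 0.891
grasp_force: 0.0
```

```bash
python3 -c "
from h import *
bright(); go([.4628,-.0787,.034],toolR(2),4)"
```

```text
t 36.75 p [ 0.463  -0.0778  0.0799] tool y [-0.032  0.999  0.001] z [ 0.001  0.001 -1.   ] F [-0.1  0.8  0.5] w 76.1 gf 0.0
[0.1, -0.3, 18.7, 0.0, 0.0, -0.0]
[0.1, -0.2, 18.7, 0.0, 0.0, -0.0]
[0.1, -0.2, 18.7, 0.0, 0.0, -0.0]
[0.1, -0.2, 18.7, 0.0, 0.0, -0.0]
```

Call:
{"op": "servo_tool", "data": {
  "moves": [
    [[0.1,-0.3,18.7,0,0,0,76],[0.1,-0.2,18.7,0,0,0,76],[0.1,-0.2,18.7,0,0,0,76],[0.1,-0.2,18.7,0,0,0,76],[0,0,0,0,0,0,66],[0,0,0,0,0,0,56],[0,0,0,0,0,0,54],[0,0,0,0,0,0,54],[0,0,0,0,0,0,54],[0,0,0,0,0,0,54]]
  ]
}}

```text
time: 38.0
tool_pos: [0.4632, -0.0797, 0.0073]
tool_rot: [0.002, -0.015, 1.0, -0.0]
contact_force: [0.5, -0.5, -3.0]
gripper_width: 0.708
grasp_force: 67.1
```

```bash
python3 - <<'E'
from h import *
bright()
d=grab('top'); 
ims=[grab('top')['image'].astype(float) for _ in range(4)]; im=np.mean(ims,0).astype(np.uint8)
x0,y0=365,178; e=cv2.resize(im[y0:y0+75,x0:x0+60],None,fx=8,fy=8,interpolation=cv2.INTER_CUBIC)
e=cv2.convertScaleAbs(e,alpha=1.8)
c=np.array([.5349,-.3785]); Rz=R.from_euler('z',10.7,degrees=True)
def quad(cx,cy,a,b): return [np.r_[c,.018]+Rz.apply([cx+sx*a/2,cy+sy*b/2,0]) for sx,sy in((1,1),(1,-1),(-1,-1),(-1,1))]
f=e.copy()
for q in (quad(0,0,.17,.085),quad(.0416,0,.043,.065),quad(-.0416,0,.051,.051)):
    p=((w2px(d,q)-[x0,y0])*8+3.5); cv2.polylines(f,[np.round(p).astype(int).reshape(-1,1,2)],True,(255,255,0),1)
cv2.imwrite('pics/tray.png',f[:,:])
cv2.imwrite('pics/tray.png',np.hstack([f[:,:400],e[:,:400]]))
E
```

```text
t 38.0 p [ 0.4632 -0.0797  0.0073] tool y [-0.03  1.   -0.  ] z [ 0.004 -0.    -1.   ] F [ 0.5 -0.5 -3. ] w 60.5 gf 67.1
```

View pics/tray.png

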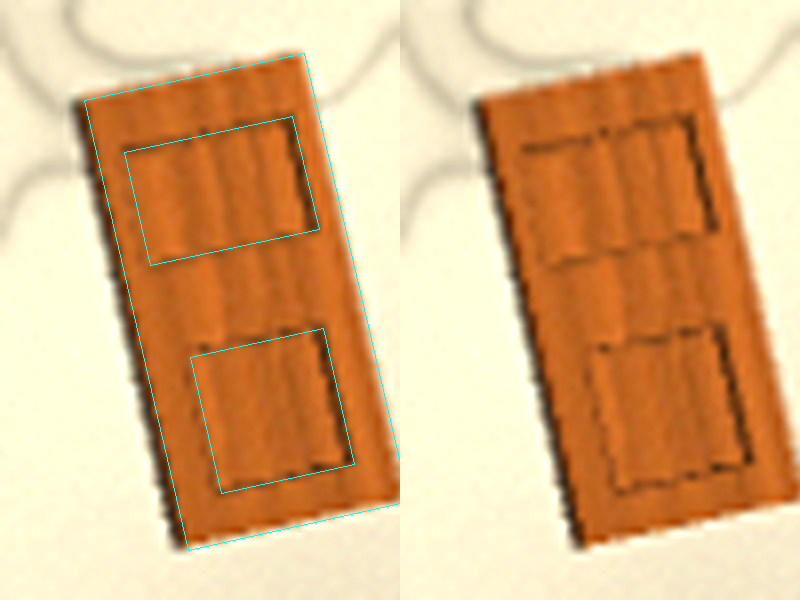

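The overlay on the tray fits. The oblong mouth corners are near (125,152), (292,116), (319,229) and (150,265), and the square pocket sits about 1 mm up the tray from the drawn one. The pepper box is gripped at 60.5 mm.

```bash
python3 - <<'E'
from h import *
bright(); p,r,s=st(); a=(p+[0,0,.06],r)
a=go([.5762,-.3708,.085],toolR(10.7),8,a)
E
```

```text
t 38.25 p [ 0.4632 -0.0798  0.0072] tool y [-0.03  1.   -0.  ] z [ 0.004 -0.    -1.   ] F [-0.2 -0.5 -2.1] w 61.1 gf 67.1
[-13.0, -36.8, 1.5, -0.0, 0.0, -1.1]
[-12.3, -37.0, 1.5, -0.0, 0.0, -1.1]
[-11.6, -37.3, 1.4, -0.0, 0.0, -1.1]
[-10.8, -37.5, 1.4, -0.0, 0.0, -1.1]
[-10.1, -37.7, 1.4, -0.0, 0.0, -1.1]
[-9.4, -37.9, 1.4, -0.0, 0.0, -1.1]
[-8.6, -38.1, 1.4, -0.0, 0.0, -1.1]
[-7.9, -38.2, 1.4, -0.0, 0.0, -1.1]
```

Call:
{"op": "servo_tool", "data": {
  "moves": [
    [[0,0,-30,0,0,0,54],[0,0,-30,0,0,0,54],[-13,-36.8,1.5,0,0,-1.1,54],[-12.3,-37,1.5,0,0,-1.1,54],[-11.6,-37.3,1.4,0,0,-1.1,54],[-10.8,-37.5,1.4,0,0,-1.1,54],[-10.1,-37.7,1.4,0,0,-1.1,54],[-9.4,-37.9,1.4,0,0,-1.1,54],[-8.6,-38.1,1.4,0,0,-1.1,54],[-7.9,-38.2,1.4,0,0,-1.1,54],[0,0,0,0,0,0,54],[0,0,0,0,0,0,54]]
  ]
}}

```text
time: 39.75
tool_pos: [0.5752, -0.3704, 0.0556]
tool_rot: [0.002, -0.092, 0.996, 0.0]
contact_force: [-0.6, -0.2, -2.3]
gripper_width: 0.708
grasp_force: 67.3
```

```bash
python3 - <<'E'
from h import *
bright(); go([.5762,-.3708,.057],toolR(10.7),2)
d=grab('top','t8.png')
from det import *
det(d)
E
```

```text
t 39.75 p [ 0.5752 -0.3704  0.0556] tool y [-0.183  0.983  0.001] z [ 0.003  0.001 -1.   ] F [-0.6 -0.2 -2.3] w 60.5 gf 67.3
[-0.4, -0.3, 13.8, 0.0, 0.1, -0.1]
[-0.4, -0.3, 13.8, 0.0, 0.1, -0.1]
red c [0.3437 0.0632] box [0.3438 0.0632] yaw 11.9 sz [64.4 41.7] area 4761.0 px [247. 285.]
red c [ 0.6143 -0.0683] box [ 0.6141 -0.0681] yaw -1.5 sz [45.4 53.9] area 4278.5 px [290. 190.]
red c [ 0.6306 -0.4786] box [ 0.6281 -0.4807] yaw -41.6 sz [12.3 76.4] area 870.0 px [428. 183.]
orange c [0.5467 0.3654] box [0.5466 0.3654] yaw 12.0 sz [41.7 61.2] area 4288.0 px [142. 217.]
orange c [0.6521 0.1574] box [0.6524 0.1574] yaw 4.1 sz [  7.1 102.3] area 972.0 px [213. 180.]
yellow c [0.4432 0.3217] box [0.4431 0.3216] yaw 15.8 sz [42.3 62.7] area 4633.5 px [157. 252.]
green c [ 0.6121 -0.1513] box [ 0.6125 -0.1512] yaw -1.9 sz [44.9 52.5] area 4075.0 px [318. 191.]
inlay c [0.3445 0.0622] box [0.3445 0.0622] yaw 11.4 sz [46.2 23.6] area 1978.0 px [246. 285.]
inlay c [0.5037 0.1767] box [0.5037 0.1769] yaw 8.8 sz [32.1 31.7] area 1826.0 px [205. 230.]
inlay c [ 0.7084 -0.328 ] box [ 0.7083 -0.3284] yaw 43.1 sz [53.5 54.3] area 4138.5 px [378. 156.]
```

Call:
{"op": "servo_tool", "data": {
  "moves": [
    [[-0.4,-0.3,13.8,0,0.1,-0.1,54],[-0.4,-0.3,13.8,0,0.1,-0.1,54],[0,0,0,0,0,0,54],[0,0,2,0,0,0,54],[0,0,2,0,0,0,54],[0,0,1,0,0,0,54],[0,0,0,0,0,0,54]]
  ]
}}

```text
time: 40.67
tool_pos: [0.577, -0.3717, 0.0246]
tool_rot: [0.001, -0.094, 0.996, -0.001]
contact_force: [-2.1, 0.5, 0.6]
gripper_width: 0.708
grasp_force: 67.7
```

```bash
python3 - <<'E'
from h import *
bright(); T,r=trueT(); print(T); go([.5761,-.3708,.0443],toolR(10.7),4)
E
```

```text
t 40.67 p [ 0.577  -0.3717  0.0246] tool y [-0.186  0.982 -0.002] z [ 0.001 -0.001 -1.   ] F [-2.1  0.5  0.6] w 60.4 gf 67.7
[ 0.57694226 -0.3717113   0.05360172]
[0.2, 0.3, 2.3, -0.0, 0.0, 0.0]
[0.2, 0.3, 2.3, -0.0, 0.0, 0.0]
[0.2, 0.3, 2.3, -0.0, 0.0, 0.0]
[0.2, 0.3, 2.3, -0.0, 0.0, 0.0]
```

Call:
{"op": "servo_tool", "data": {
  "moves": [
    [[0.8,0.5,0,0,0,0,54],[0,0,1,0,0,0,54],[0,0,1,0,0,0,54],[0,0,0,0,0,0,54]]
  ]
}}

```text
time: 41.18
tool_pos: [0.5754, -0.3708, 0.021]
tool_rot: [-0.0, -0.094, 0.996, -0.0]
contact_force: [-0.4, 0.6, -2.2]
gripper_width: 0.71
grasp_force: 67.4
```

```bash
python3 - <<'E'
from h import *
bright(); T,r=trueT(); print(T)
E
```

```text
t 41.17 p [ 0.5754 -0.3708  0.021 ] tool y [-0.186  0.982 -0.   ] z [-0. -0. -1.] F [-0.4  0.6 -2.2] w 60.7 gf 67.4
[ 0.57538455 -0.37078809  0.0499902 ]
```

Call:
{"op": "servo_tool", "data": {
  "moves": [
    [[0,0,1.5,0,0,0,54],[0,0,1.5,0,0,0,54],[0,0,1.5,0,0,0,54],[0,0,0,0,0,0,54]]
  ]
}}

```text
time: 41.68
tool_pos: [0.5757, -0.371, 0.017]
tool_rot: [0.0, -0.094, 0.996, -0.0]
contact_force: [0.6, -0.3, -2.0]
gripper_width: 0.71
grasp_force: 67.4
```

Call:
{"op": "servo_tool", "data": {
  "moves": [
    [[0,0,1,0,0,0,54],[0,0,0,0,0,0,54]]
  ]
}}

```text
time: 41.92
tool_pos: [0.5758, -0.371, 0.0161]
tool_rot: [0.0, -0.094, 0.996, -0.0]
contact_force: [-0.1, -0.1, -2.1]
gripper_width: 0.71
grasp_force: 67.4
```

Call:
{"op": "servo_tool", "data": {
  "moves": [
    [[0,0,0,0,0,0,66],[0,0,0,0,0,0,72],[0,0,0,0,0,0,72],[0,0,0,0,0,0,72],[0,0,-20,0,0,0,72],[0,0,-40,0,0,0,72],[0,0,-40,0,0,0,72],[30,30,0,0,0,0,72],[30,50,0,0,0,0,72],[30,50,0,0,0,0,72],[0,50,0,0,0,0,72],[0,0,0,0,0,0,62]]
  ]
}}

```text
time: 43.42
tool_pos: [0.4533, -0.2087, 0.1172]
tool_rot: [0.001, -0.095, 0.995, -0.001]
contact_force: [0.5, -0.9, -0.0]
gripper_width: 0.726
grasp_force: 0.0
```

```bash
cat > chkbox.py <<'E'
from h import *
d=grab('top','box.png'); im=cv2.cvtColor(cv2.resize(d['image'],None,fx=4,fy=4),cv2.COLOR_BGR2HSV)
# inlay in tray: brighter/paler than tray wood
c=np.array([.5349,-.3785]); Rz=R.from_euler('z',10.7,degrees=True)
for n,o in(('pepper',.0416),('salt',-.0412)):
    t=np.r_[c,.053]+Rz.apply([o,0,0]); q=w2px(d,[t])[0]; 
    x,y=(q*4).astype(int); s=im[y-48:y+48,x-56:x+56]
    m=cv2.inRange(s,(9,60,90),(24,185,255)); m=cv2.morphologyEx(m,cv2.MORPH_OPEN,np.ones((3,3)))
    k=cv2.connectedComponentsWithStats(m); i=1+np.argmax(k[2][1:,4]) if k[0]>1 else 0
    cc=k[3][i]; w=px2w(d,[((cc[0]+x-56)-1.5)/4,((cc[1]+y-48)-1.5)/4],.053)[0]
    print(n,'exp',t.round(4),'seen',w.round(4),'stat',k[2][i].tolist(),'centre hsv',im[y,x].tolist())
E
python3 chkbox.py; python3 chk.py | head -12
```

```text
pepper exp [ 0.5758 -0.3708  0.053 ] seen [ 0.5763 -0.3701  0.053 ] stat [24, 28, 68, 44, 2213] centre hsv [19, 153, 150]
salt exp [ 0.4944 -0.3861  0.053 ] seen [ 0.4975 -0.4172  0.053 ] stat [87, 0, 25, 96, 620] centre hsv [13, 206, 99]
t 43.48 p [ 0.4541 -0.2103  0.1176] tool y [-0.188  0.982 -0.003] z [ 0.003 -0.003 -1.   ] F [ 0.5 -1.1 -0.2] w 62.0 gf 0.0
red c [0.3437 0.0634] box [0.3437 0.0634] yaw 11.9 sz [63.7 41.6] area 4714.0 px [247. 285.]
red c [ 0.6144 -0.0686] box [ 0.6141 -0.0688] yaw -1.5 sz [44.  53.9] area 4189.5 px [290. 190.]
orange c [0.5469 0.3655] box [0.5469 0.3656] yaw 12.4 sz [41.7 60.3] area 4277.5 px [142. 217.]
orange c [0.6521 0.1576] box [0.6524 0.1576] yaw 4.0 sz [  6.8 102.4] area 911.5 px [213. 180.]
yellow c [0.4433 0.3218] box [0.4432 0.3217] yaw 15.8 sz [42.3 62.5] area 4595.5 px [157. 252.]
green c [ 0.612  -0.1513] box [ 0.6121 -0.1512] yaw -1.9 sz [44.9 51.7] area 4014.5 px [318. 191.]
inlay c [0.3445 0.0622] box [0.3445 0.0621] yaw 11.6 sz [45.9 23.6] area 1977.5 px [246. 285.]
inlay c [0.5036 0.1767] box [0.5036 0.1766] yaw 7.5 sz [32.  31.6] area 1822.0 px [205. 230.]
inlay c [ 0.5773 -0.3722] box [ 0.5773 -0.3723] yaw 8.8 sz [48.2 26. ] area 2127.5 px [395. 200.]
inlay c [ 0.7084 -0.3281] box [ 0.7083 -0.3284] yaw 43.1 sz [53.5 54.3] area 4109.5 px [378. 156.]
green exp px [[326.0, 200.0], [327.0, 181.0], [311.0, 181.0], [310.0, 200.0]]
```

```bash
python3 pick.py .5036 .1767 8 .034 10 .10
```

```text
t 43.52 p [ 0.4545 -0.2113  0.1177] tool y [-0.187  0.982 -0.003] z [ 0.003 -0.003 -1.   ] F [ 0.  -0.7 -0.6] w 61.9 gf 0.0
over:
[-12.1, 37.2, 4.6, -0.0, 0.0, 0.3]
[-11.9, 37.3, 4.6, -0.0, 0.0, 0.3]
[-11.7, 37.3, 4.6, -0.0, 0.0, 0.3]
[-11.5, 37.4, 4.6, -0.0, 0.0, 0.3]
[-11.4, 37.4, 4.6, -0.0, 0.0, 0.3]
[-11.2, 37.5, 4.6, -0.0, 0.0, 0.3]
[-11.0, 37.5, 4.6, -0.0, 0.0, 0.3]
[-10.8, 37.6, 4.6, -0.0, 0.0, 0.3]
[-10.6, 37.6, 4.6, -0.0, 0.0, 0.3]
[-10.4, 37.7, 4.7, -0.0, 0.0, 0.3]
down:
[-0.0, -0.0, 16.5, 0.0, -0.0, -0.0]
[-0.0, -0.0, 16.5, 0.0, -0.0, -0.0]
[-0.0, -0.0, 16.5, 0.0, -0.0, -0.0]
[-0.0, -0.0, 16.5, 0.0, -0.0, -0.0]
```

Call:
{"op": "servo_tool", "data": {
  "moves": [
    [[-12.1,37.2,4.6,0,0,0.3,66],[-11.9,37.3,4.6,0,0,0.3,66],[-11.7,37.3,4.6,0,0,0.3,66],[-11.5,37.4,4.6,0,0,0.3,66],[-11.4,37.4,4.6,0,0,0.3,66],[-11.2,37.5,4.6,0,0,0.3,66],[-11,37.5,4.6,0,0,0.3,66],[-10.8,37.6,4.6,0,0,0.3,66],[-10.6,37.6,4.6,0,0,0.3,66],[-10.4,37.7,4.7,0,0,0.3,66],[0,0,0,0,0,0,66],[0,0,0,0,0,0,66]]
  ]
}}

```text
time: 45.02
tool_pos: [0.5047, 0.1763, 0.07]
tool_rot: [0.001, -0.067, 0.998, -0.001]
contact_force: [0.1, 0.5, 0.8]
gripper_width: 0.771
grasp_force: 0.0
```

```bash
python3 -c "
from h import *
bright(); go([.5036,.1767,.034],toolR(8),4)"
```

```text
t 45.02 p [0.5047 0.1763 0.07  ] tool y [-0.134  0.991 -0.001] z [ 0.001 -0.001 -1.   ] F [0.1 0.5 0.8] w 65.9 gf 0.0
[0.3, 0.2, 16.3, -0.0, 0.0, -0.1]
[0.3, 0.2, 16.3, -0.0, 0.0, -0.1]
[0.3, 0.2, 16.3, -0.0, 0.0, -0.1]
[0.3, 0.2, 16.3, -0.0, 0.0, -0.1]
```

Call:
{"op": "servo_tool", "data": {
  "moves": [
    [[0.3,0.2,16.3,0,0,0,66],[0.3,0.2,16.3,0,0,0,66],[0.3,0.2,16.3,0,0,0,66],[0.3,0,16.3,0,0,0,66],[0,0,0,0,0,0,56],[0,0,0,0,0,0,44],[0,0,0,0,0,0,40],[0,0,0,0,0,0,40],[0,0,0,0,0,0,40],[0,0,0,0,0,0,40]]
  ]
}}

```text
time: 46.28
tool_pos: [0.5025, 0.1773, 0.0045]
tool_rot: [0.0, -0.068, 0.998, -0.0]
contact_force: [0.3, 0.8, -1.4]
gripper_width: 0.55
grasp_force: 63.6
```

```bash
python3 - <<'E'
from h import *
bright(); T,_=trueT(); print(T)
p,r,s=st(); a=(p+[0,0,.06],r)
a=go([.4948,-.3861,.085],toolR(10.7),12,a)
E
```

```text
t 46.27 p [0.5025 0.1773 0.0045] tool y [-0.135  0.991 -0.001] z [ 0.001 -0.001 -1.   ] F [ 0.3  0.8 -1.4] w 46.9 gf 63.6
[0.50252647 0.17733233 0.03348575]
[7.0, -46.4, 0.7, -0.0, 0.0, -0.2]
[7.2, -46.4, 0.7, -0.0, 0.0, -0.2]
[7.4, -46.4, 0.7, -0.0, 0.0, -0.2]
[7.6, -46.3, 0.7, -0.0, 0.0, -0.2]
[7.8, -46.3, 0.7, -0.0, 0.0, -0.2]
[8.0, -46.3, 0.7, -0.0, 0.0, -0.2]
[8.2, -46.2, 0.7, -0.0, 0.0, -0.2]
[8.4, -46.2, 0.7, -0.0, 0.0, -0.2]
[8.6, -46.2, 0.7, -0.0, 0.0, -0.2]
[8.8, -46.1, 0.7, -0.0, 0.0, -0.2]
[9.0, -46.1, 0.7, -0.0, 0.0, -0.2]
[9.2, -46.1, 0.7, -0.0, 0.0, -0.2]
```

Call:
{"op": "servo_tool", "data": {
  "moves": [
    [[0,0,-30,0,0,0,40],[0,0,-30,0,0,0,40],[7,-46.4,0.7,0,0,-0.2,40],[7.2,-46.4,0.7,0,0,-0.2,40],[7.4,-46.4,0.7,0,0,-0.2,40],[7.6,-46.3,0.7,0,0,-0.2,40],[7.8,-46.3,0.7,0,0,-0.2,40],[8,-46.3,0.7,0,0,-0.2,40],[8.2,-46.2,0.7,0,0,-0.2,40],[8.4,-46.2,0.7,0,0,-0.2,40],[8.6,-46.2,0.7,0,0,-0.2,40],[8.8,-46.1,0.7,0,0,-0.2,40]]
  ]
}}

```text
time: 47.78
tool_pos: [0.4937, -0.2937, 0.0578]
tool_rot: [0.0, -0.085, 0.996, -0.0]
contact_force: [0.4, -0.1, -2.2]
gripper_width: 0.548
grasp_force: 63.8
```

Call:
{"op": "servo_tool", "data": {
  "moves": [
    [[9,-46,0.7,0,0,-0.2,40],[9.2,-46,0.7,0,0,-0.2,40],[0,0,0,0,0,0,40],[0,0,0,0,0,0,40]]
  ]
}}

```text
time: 48.28
tool_pos: [0.4915, -0.3854, 0.056]
tool_rot: [0.0, -0.088, 0.996, 0.0]
contact_force: [0.3, 0.8, -1.3]
gripper_width: 0.548
grasp_force: 63.8
```

```bash
python3 - <<'E'
from h import *
bright(); go([.4936,-.3863,.0545],toolR(10.7),3)
E
```

```text
t 48.27 p [ 0.4915 -0.3854  0.056 ] tool y [-0.176  0.984  0.   ] z [ 0.  0. -1.] F [ 0.3  0.8 -1.3] w 46.8 gf 63.8
[-0.6, -0.4, 10.2, 0.0, 0.0, -0.2]
[-0.6, -0.4, 10.2, 0.0, 0.0, -0.2]
[-0.6, -0.4, 10.2, 0.0, 0.0, -0.2]
```

Call:
{"op": "servo_tool", "data": {
  "moves": [
    [[-0.6,-0.4,10.2,0,0,-0.2,40],[-0.6,-0.4,10.2,0,0,-0.2,40],[-0.6,-0.4,10.2,0,0,-0.2,40],[0,0,0,0,0,0,40],[0,0,2,0,0,0,40],[0,0,1,0,0,0,40],[0,0,1,0,0,0,40],[0,0,0,0,0,0,40]]
  ]
}}

```text
time: 49.28
tool_pos: [0.4938, -0.3868, 0.022]
tool_rot: [0.0, -0.094, 0.996, -0.0]
contact_force: [0.3, 0.8, -1.4]
gripper_width: 0.551
grasp_force: 63.8
```

```bash
python3 - <<'E'
from h import *
bright(); T,_=trueT(); print(T)
E
```

```text
t 49.27 p [ 0.4938 -0.3868  0.022 ] tool y [-0.186  0.983 -0.001] z [ 0.001 -0.001 -1.   ] F [ 0.3  0.8 -1.4] w 47.0 gf 63.8
[ 0.4937737  -0.38681845  0.05100295]
```

Underside at about 17.5 mm with no contact so far; continuing down.

Call:
{"op": "servo_tool", "data": {
  "moves": [
    [[0,0.3,1,0,0,0,40],[0,0,1,0,0,0,40],[0,0,1,0,0,0,40],[0,0,0,0,0,0,40]]
  ]
}}

```text
time: 49.78
tool_pos: [0.4936, -0.3864, 0.0187]
tool_rot: [0.0, -0.094, 0.996, -0.0]
contact_force: [0.1, -0.2, -0.6]
gripper_width: 0.553
grasp_force: 63.8
```

Call:
{"op": "servo_tool", "data": {
  "moves": [
    [[0,0,1.5,0,0,0,40],[0,0,1.5,0,0,0,40],[0,0,1.5,0,0,0,40],[0,0,0,0,0,0,40]]
  ]
}}

```text
time: 50.28
tool_pos: [0.4936, -0.3863, 0.0141]
tool_rot: [0.0, -0.094, 0.996, -0.0]
contact_force: [0.4, 0.1, -1.9]
gripper_width: 0.547
grasp_force: 63.8
```

Call:
{"op": "servo_tool", "data": {
  "moves": [
    [[0,0,1,0,0,0,40],[0,0,0,0,0,0,40]]
  ]
}}

```text
time: 50.52
tool_pos: [0.4937, -0.3864, 0.0133]
tool_rot: [0.0, -0.094, 0.996, -0.0]
contact_force: [0.0, 0.6, -1.8]
gripper_width: 0.548
grasp_force: 63.8
```

Call:
{"op": "servo_tool", "data": {
  "moves": [
    [[0,0,0,0,0,0,52],[0,0,0,0,0,0,58],[0,0,0,0,0,0,60],[0,0,0,0,0,0,60],[0,0,-20,0,0,0,60],[0,0,-40,0,0,0,60],[0,0,-40,0,0,0,60],[0,50,0,0,0,0,64],[0,50,0,0,0,0,64],[0,50,0,0,0,0,64],[0,50,0,0,0,0,64],[0,0,0,0,0,0,64]]
  ]
}}

```text
time: 52.02
tool_pos: [0.4561, -0.1875, 0.1143]
tool_rot: [0.001, -0.095, 0.995, -0.001]
contact_force: [-0.2, -1.0, 0.2]
gripper_width: 0.747
grasp_force: 0.0
```

```bash
python3 chkbox.py; python3 chk.py | head -11;  python3 pick.py .4494 .3225 15.3 .014 12
```

```text
pepper exp [ 0.5758 -0.3708  0.053 ] seen [ 0.5763 -0.3701  0.053 ] stat [24, 28, 68, 44, 2214] centre hsv [19, 153, 150]
salt exp [ 0.4944 -0.3861  0.053 ] seen [ 0.4958 -0.3852  0.053 ] stat [32, 23, 52, 52, 1992] centre hsv [19, 158, 150]
t 52.08 p [ 0.4567 -0.1891  0.1147] tool y [-0.189  0.982 -0.003] z [ 0.003 -0.002 -1.   ] F [-0.1  0.  -0.1] w 64.1 gf 0.0
red c [0.3437 0.0635] box [0.3437 0.0635] yaw 11.9 sz [63.7 41.6] area 4710.0 px [247. 285.]
red c [ 0.6144 -0.0685] box [ 0.6141 -0.0688] yaw -1.5 sz [44.  53.9] area 4196.5 px [290. 191.]
orange c [0.5468 0.3655] box [0.5469 0.3656] yaw 12.4 sz [41.7 60.4] area 1899.5 px [142. 217.]
orange c [0.6524 0.1576] box [0.6524 0.1576] yaw 4.1 sz [  6.8 102.4] area 916.0 px [213. 180.]
yellow c [0.4433 0.3217] box [0.4433 0.3217] yaw 15.8 sz [42.3 61.9] area 4597.0 px [157. 252.]
green c [ 0.6122 -0.1515] box [ 0.6125 -0.1512] yaw -1.9 sz [44.9 52.5] area 4006.5 px [318. 191.]
inlay c [0.3444 0.0623] box [0.3444 0.0622] yaw 12.0 sz [46.  23.5] area 1962.5 px [246. 285.]
inlay c [ 0.4962 -0.3872] box [ 0.4962 -0.3872] yaw 9.6 sz [32
[... 222 characters left out ...]
378. 156.]
t 52.12 p [ 0.457  -0.1901  0.1148] tool y [-0.187  0.982 -0.003] z [ 0.003 -0.003 -1.   ] F [-0.4 -0.8  0.6] w 64.3 gf 0.0
over:
[-7.4, 42.1, 4.4, -0.0, 0.0, -0.4]
[-7.6, 42.0, 4.4, -0.0, 0.0, -0.4]
[-7.9, 42.0, 4.4, -0.0, 0.0, -0.4]
[-8.2, 41.9, 4.4, -0.0, 0.0, -0.4]
[-8.5, 41.9, 4.4, -0.0, 0.0, -0.4]
[-8.7, 41.8, 4.4, -0.0, 0.0, -0.4]
[-9.0, 41.8, 4.4, -0.0, 0.0, -0.4]
[-9.3, 41.7, 4.4, -0.0, 0.0, -0.4]
[-9.6, 41.6, 4.4, -0.0, 0.0, -0.4]
[-9.8, 41.6, 4.5, -0.0, 0.0, -0.4]
[-10.1, 41.5, 4.5, -0.0, 0.0, -0.4]
[-10.4, 41.4, 4.5, -0.0, 0.0, -0.4]
down:
[0.0, -0.0, 19.0, 0.0, 0.0, 0.0]
[0.0, -0.0, 19.0, 0.0, 0.0, 0.0]
[0.0, -0.0, 19.0, 0.0, 0.0, 0.0]
[0.0, -0.0, 19.0, 0.0, 0.0, 0.0]
```

Both boxes read as centred in their pockets. Next, the yellow tin.

Call:
{"op": "servo_tool", "data": {
  "moves": [
    [[-7.4,42,4.4,0,0,-0.4,64],[-7.6,42,4.4,0,0,-0.4,64],[-7.9,42,4.4,0,0,-0.4,64],[-8.2,42,4.4,0,0,-0.4,64],[-8.5,42,4.4,0,0,-0.4,64],[-8.7,42,4.4,0,0,-0.4,64],[-9,42,4.4,0,0,-0.4,64],[-9.3,41.7,4.4,0,0,-0.4,64],[-9.6,41.6,4.4,0,0,-0.4,64],[-9.8,41.6,4.5,0,0,-0.4,64],[-10.1,41.5,4.5,0,0,-0.4,64],[-10.4,41.4,4.5,0,0,-0.4,64]]
  ]
}}

```text
time: 53.62
tool_pos: [0.4496, 0.3242, 0.0604]
tool_rot: [0.001, -0.135, 0.991, -0.0]
contact_force: [0.8, -0.3, 0.3]
gripper_width: 0.747
grasp_force: 0.0
```

Call:
{"op": "servo_tool", "data": {
  "moves": [
    [[0,0,0,0,0,0,64],[0,0,0,0,0,0,64]]
  ]
}}

```text
time: 53.88
tool_pos: [0.4489, 0.3225, 0.06]
tool_rot: [0.0, -0.135, 0.991, -0.001]
contact_force: [0.6, -0.4, -0.1]
gripper_width: 0.75
grasp_force: 0.0
```

```bash
python3 -c "
from h import *
bright(); go([.4494,.3225,.014],toolR(15.3),4)"
```

```text
t 53.88 p [0.4489 0.3225 0.06  ] tool y [-0.267  0.964 -0.001] z [ 0.001 -0.001 -1.   ] F [ 0.6 -0.4 -0.1] w 64.1 gf 0.0
[-0.1, -0.0, 18.7, -0.0, 0.0, 0.0]
[-0.1, -0.0, 18.7, -0.0, 0.0, 0.0]
[-0.1, -0.0, 18.7, -0.0, 0.0, 0.0]
[-0.1, -0.0, 18.7, -0.0, 0.0, 0.0]
```

Call:
{"op": "servo_tool", "data": {
  "moves": [
    [[0,0,18.7,0,0,0,64],[0,0,18.7,0,0,0,64],[0,0,18.7,0,0,0,64],[0,0,18,0,0,0,64],[0,0,0,0,0,0,52],[0,0,0,0,0,0,40],[0,0,0,0,0,0,36],[0,0,0,0,0,0,36],[0,0,0,0,0,0,36],[0,0,0,0,0,0,36]]
  ]
}}

```text
time: 55.12
tool_pos: [0.4479, 0.3231, -0.0143]
tool_rot: [0.0, -0.135, 0.991, -0.0]
contact_force: [0.2, -0.6, -1.3]
gripper_width: 0.499
grasp_force: 63.3
```

```bash
python3 place.py .04 9
```

```text
t 55.12 p [ 0.4479  0.3231 -0.0143] tool y [-0.268  0.963 -0.001] z [ 0.001 -0.001 -1.   ] F [ 0.2 -0.6 -1.3] w 42.6 gf 63.3
T [0.4479 0.3231 0.0147] h 0.014691025640171582
up 110, transit:
[-6.3, -37.5, -1.9, 0.6, -4.4, 1.7]
[-7.6, -37.3, -1.0, 0.6, -4.4, 1.7]
[-8.7, -37.1, 0.0, 0.6, -4.4, 1.7]
[-9.8, -36.8, 1.1, 0.6, -4.4, 1.7]
[-10.8, -36.5, 2.3, 0.6, -4.4, 1.7]
[-11.6, -36.1, 3.6, 0.6, -4.4, 1.7]
[-12.4, -35.7, 4.9, 0.6, -4.4, 1.7]
[-13.1, -35.2, 6.2, 0.6, -4.4, 1.7]
[-13.6, -34.8, 7.6, 0.6, -4.4, 1.7]
down:
[0.0, 0.0, 16.8, 0.0, -0.0, 0.0]
[0.0, 0.0, 16.8, 0.0, -0.0, 0.0]
[0.0, 0.0, 16.8, 0.0, -0.0, 0.0]
[0.0, 0.0, 16.8, 0.0, -0.0, 0.0]
```

Call:
{"op": "servo_tool", "data": {
  "moves": [
    [[0,0,-35,0,0,0,36],[0,0,-40,0,0,0,36],[0,0,-35,0,0,0,36],[-6.3,-37.5,-1.9,0.6,-4.4,1.7,36],[-7.6,-37.3,-1,0.6,-4.4,1.7,36],[-8.7,-37,0,0.6,-4.4,1.7,36],[-9.8,-36.8,1.1,0.6,-4.4,1.7,36],[-10.8,-36.5,2.3,0.6,-4.4,1.7,36],[-11.6,-36,3.6,0.6,-4.4,1.7,36],[-12.4,-35.7,4.9,0.6,-4.4,1.7,36],[-13.1,-35.2,6.2,0.6,-4.4,1.7,36],[-13.6,-34.8,7.6,0.6,-4.4,1.7,36]]
  ]
}}

```text
time: 56.62
tool_pos: [0.5938, 0.0124, 0.1134]
tool_rot: [0.342, 0.004, 0.94, -0.001]
contact_force: [0.2, 0.7, -1.9]
gripper_width: 0.5
grasp_force: 63.5
```

Call:
{"op": "servo_tool", "data": {
  "moves": [
    [[0,0,0,0,0,0,36],[0,0,0,0,0,0,36]]
  ]
}}

```text
time: 56.88
tool_pos: [0.5934, 0.0137, 0.113]
tool_rot: [0.34, 0.003, 0.94, -0.0]
contact_force: [0.7, -0.2, -1.2]
gripper_width: 0.499
grasp_force: 63.5
```

```bash
python3 fin.py .04 .0152
```

```text
t 56.88 p [0.5934 0.0137 0.113 ] tool y [0.006 1.    0.002] z [ 0.64  -0.003 -0.768] F [ 0.7 -0.2 -1.2] w 42.6 gf 63.5
lip T [0.0429 0.0406 0.0846]
[0.1, -0.3, 16.6, 0.1, 0.1, 0.0]
[0.1, -0.3, 16.6, 0.1, 0.1, 0.0]
[0.1, -0.2, 16.6, 0.1, 0.1, 0.0]
[0.0, -0.2, 16.6, 0.1, 0.1, 0.0]
```

Call:
{"op": "servo_tool", "data": {
  "moves": [
    [[0,-0.3,16.6,0.1,0.1,0,36],[0,-0.3,16.6,0.1,0.1,0,36],[0,-0.2,16.6,0.1,0.1,0,36],[0,0,14.5,0,0,0,36],[0,0,2.5,0,0,0,36],[0,0,1,0,0,0,36],[0,0,0,0,0,0,36]]
  ]
}}

```text
time: 57.75
tool_pos: [0.6372, 0.0127, 0.0618]
tool_rot: [0.339, 0.004, 0.941, -0.003]
contact_force: [-0.3, 0.6, -0.8]
gripper_width: 0.504
grasp_force: 63.5
```

Call:
{"op": "servo_tool", "data": {
  "moves": [
    [[0,0,1,0,0,0,36],[0,0,0,0,0,0,46],[0,0,0,0,0,0,50],[0,0,0,0,0,0,54],[0,0,0,0,0,0,54],[0,0,0,0,0,0,54],[0,0,0,0,0,0,54],[0,0,-15,0,0,0,54],[0,0,-30,0,0,0,54],[0,0,-40,0,0,0,54],[0,0,0,0,0,0,62],[0,0,0,0,0,0,62]]
  ]
}}

```text
time: 59.25
tool_pos: [0.5835, 0.0131, 0.1254]
tool_rot: [0.338, 0.004, 0.941, -0.003]
contact_force: [-0.6, 0.6, 0.2]
gripper_width: 0.731
grasp_force: 0.0
```

```bash
python3 chk.py | cut -c1-140; python3 pick.py .5530 .3665 12.2 .014 10
```

```text
t 59.25 p [0.5835 0.0131 0.1254] tool y [ 0.01   1.    -0.002] z [ 0.637 -0.008 -0.771] F [-0.6  0.6  0.2] w 62.4 gf 0.0
red c [0.3276 0.0586] box [0.3275 0.059 ] yaw 12.2 sz [55.7  8. ] area 697.5 px [248. 290.]
red c [ 0.6144 -0.0685] box [ 0.6141 -0.0688] yaw -1.5 sz [44.  53.9] area 4168.5 px [290. 191.]
orange c [0.547  0.3656] box [0.547  0.3657] yaw 12.5 sz [41.7 60.2] area 4276.5 px [142. 217.]
orange c [0.6158 0.0146] box [0.6155 0.0148] yaw -1.2 sz [46.1 53.1] area 1920.0 px [261. 191.]
orange c [0.652  0.1576] box [0.652  0.1576] yaw 4.0 sz [  6.7 101.6] area 905.5 px [213. 180.]
green c [ 0.6121 -0.1513] box [ 0.6125 -0.1512] yaw -1.9 sz [44.9 52.5] area 3999.5 px [318. 191.]
inlay c [0.339  0.0645] box [0.3418 0.0618] yaw 11.0 sz [44.1 18.2] area 940.0 px [246. 287.]
inlay c [ 0.4961 -0.3872] box [ 0.4963 -0.3872] yaw 10.2 sz [32.2 31.9] area 1757.5 px [402. 228.]
inlay c [ 0.5773 -0.3721] box [ 0.5773 -0.3723] yaw 8.8 sz [48.2 26. ] area 2116.5 px [395. 200.]
inlay c [ 0.7085 -0.3282] box [ 0.7083 -0.3284] yaw 43.1 sz [53.5 54.3] area 4098.5 px [378. 156.]
green exp px 
[... 213 characters left out ...]
00.0]]
orange exp px [[241.0, 200.0], [240.0, 182.0], [224.0, 182.0], [226.0, 201.0]]
t 59.3 p [0.5832 0.0131 0.1245] tool y [ 0.01   1.    -0.002] z [ 0.636 -0.008 -0.772] F [ 0.  -0.1  0.3] w 62.3 gf 0.0
over:
[6.6, 35.3, 2.7, -0.5, 3.9, -1.2]
[5.6, 35.4, 3.4, -0.5, 3.9, -1.2]
[4.6, 35.5, 4.0, -0.5, 3.9, -1.2]
[3.6, 35.6, 4.6, -0.5, 3.9, -1.2]
[2.5, 35.6, 5.1, -0.5, 3.9, -1.2]
[1.3, 35.6, 5.5, -0.5, 3.9, -1.2]
[0.2, 35.6, 5.8, -0.5, 3.9, -1.2]
[-1.0, 35.5, 6.1, -0.5, 3.9, -1.2]
[-2.1, 35.4, 6.3, -0.5, 3.9, -1.2]
[-3.3, 35.3, 6.3, -0.5, 3.9, -1.2]
down:
[-0.0, -0.0, 19.0, 0.0, -0.0, 0.0]
[-0.0, -0.0, 19.0, 0.0, -0.0, 0.0]
[-0.0, -0.0, 19.0, 0.0, -0.0, 0.0]
[-0.0, -0.0, 19.0, 0.0, -0.0, 0.0]
```

```bash
python3 -c "
from h import *
d=grab('top'); print(px2w(d,[[108,178]],.14), px2w(d,[[108,241]],.03))"
```

```text
[[0.64212186 0.427776   0.14      ]] [[0.47618011 0.4634357  0.03      ]]
```

Call:
{"op": "servo_tool", "data": {
  "moves": [
    [[6.6,35.3,2.7,-0.5,3.9,-1.2,62],[5.6,35.4,3.4,-0.5,3.9,-1.2,62],[4.6,35.5,4,-0.5,3.9,-1.2,62],[3.6,35.6,4.6,-0.5,3.9,-1.2,62],[2.5,35.6,5.1,-0.5,3.9,-1.2,62],[1.3,35.6,5.5,-0.5,3.9,-1.2,62],[0.2,35.6,5.8,-0.5,3.9,-1.2,62],[-1,35.5,6.1,-0.5,3.9,-1.2,62]]
  ]
}}

```text
time: 60.35
tool_pos: [0.5589, 0.2971, 0.0733]
tool_rot: [0.069, -0.085, 0.994, 0.002]
contact_force: [0.2, -0.8, 0.0]
gripper_width: 0.729
grasp_force: 0.0
```

```bash
python3 -c "
from h import *
bright(); a=go([.5530,.3665,.085],toolR(12.2),3)"
```

```text
t 60.35 p [0.5589 0.2971 0.0733] tool y [-0.17   0.985 -0.007] z [ 0.138  0.017 -0.99 ] F [ 0.2 -0.8  0. ] w 62.3 gf 0.0
[-1.2, 23.2, 5.8, -0.2, 2.6, -0.8]
[-1.8, 23.1, 5.8, -0.2, 2.6, -0.8]
[-2.4, 23.1, 5.8, -0.2, 2.6, -0.8]
```

Call:
{"op": "servo_tool", "data": {
  "moves": [
    [[-1.2,23.2,5.8,-0.2,2.6,-0.8,62],[-1.8,23.1,5.8,-0.2,2.6,-0.8,62],[-2.4,23.1,5.8,-0.2,2.6,-0.8,62],[0,0,0,0,0,0,62],[0,0,0,0,0,0,62]]
  ]
}}

```text
time: 60.98
tool_pos: [0.5533, 0.3648, 0.0571]
tool_rot: [0.003, -0.106, 0.994, 0.0]
contact_force: [-1.6, -0.6, -0.5]
gripper_width: 0.723
grasp_force: 0.0
```

```bash
python3 -c "
from h import *
bright(); a=go([.5530,.3665,.014],toolR(12.2),4)"
```

```text
t 60.98 p [0.5533 0.3648 0.0571] tool y [-0.21   0.978 -0.   ] z [ 0.006  0.001 -1.   ] F [-1.6 -0.6 -0.5] w 61.8 gf 0.0
[0.1, 0.4, 18.0, -0.0, 0.1, -0.0]
[0.1, 0.4, 18.0, -0.0, 0.1, -0.0]
[0.0, 0.4, 18.0, -0.0, 0.1, -0.0]
[0.0, 0.4, 18.0, -0.0, 0.1, -0.0]
```

Call:
{"op": "servo_tool", "data": {
  "moves": [
    [[0,0.4,18,0,0.1,0,62],[0,0.4,18,0,0.1,0,62],[0,0.4,18,0,0.1,0,62],[0,0.2,17,0,0.1,0,62],[0,0,0,0,0,0,52],[0,0,0,0,0,0,40],[0,0,0,0,0,0,36],[0,0,0,0,0,0,36],[0,0,0,0,0,0,36],[0,0,0,0,0,0,36]]
  ]
}}

```text
time: 62.22
tool_pos: [0.5538, 0.367, -0.0123]
tool_rot: [0.0, -0.106, 0.994, 0.0]
contact_force: [0.6, -0.5, -0.7]
gripper_width: 0.499
grasp_force: 64.0
```

```bash
python3 place.py .118 8
```

```text
t 62.23 p [ 0.5538  0.367  -0.0123] tool y [-0.211  0.978  0.001] z [ 0.001  0.001 -1.   ] F [ 0.6 -0.5 -0.7] w 42.6 gf 64.0
T [0.5538 0.3669 0.0167] h 0.016744884195947884
up 110, transit:
[2.3, -34.8, -2.0, 0.6, -4.9, 1.5]
[1.2, -34.9, -1.8, 0.6, -4.9, 1.5]
[0.2, -34.9, -1.5, 0.6, -4.9, 1.5]
[-0.9, -34.9, -1.1, 0.6, -4.9, 1.5]
[-1.9, -34.9, -0.7, 0.6, -4.9, 1.5]
[-2.9, -34.8, -0.1, 0.6, -4.9, 1.5]
[-3.8, -34.7, 0.5, 0.6, -4.9, 1.5]
[-4.7, -34.6, 1.2, 0.6, -4.9, 1.5]
down:
[0.0, 0.0, 16.3, 0.0, 0.0, -0.0]
[0.0, 0.0, 16.3, 0.0, 0.0, -0.0]
[0.0, 0.0, 16.3, 0.0, 0.0, -0.0]
[0.0, 0.0, 16.3, 0.0, 0.0, -0.0]
```

Call:
{"op": "servo_tool", "data": {
  "moves": [
    [[0,0,-35,0,0,0,36],[0,0,-40,0,0,0,36],[0,0,-35,0,0,0,36],[2.3,-34.8,-2,0.6,-4.9,1.5,36],[1.2,-35,-1.8,0.6,-4.9,1.5,36],[0.2,-35,-1.5,0.6,-4.9,1.5,36],[-0.9,-35,-1.1,0.6,-4.9,1.5,36],[-1.9,-34.9,-0.7,0.6,-4.9,1.5,36],[-2.9,-34.8,-0.1,0.6,-4.9,1.5,36],[-3.8,-34.7,0.5,0.6,-4.9,1.5,36],[-4.7,-34.6,1.2,0.6,-4.9,1.5,36],[0,0,0,0,0,0,36]]
  ]
}}

```text
time: 63.72
tool_pos: [0.593, 0.0887, 0.1123]
tool_rot: [0.336, 0.004, 0.942, -0.005]
contact_force: [-0.2, -0.1, -0.1]
gripper_width: 0.497
grasp_force: 64.2
```

Call:
{"op": "servo_tool", "data": {
  "moves": [
    [[0,0,0,0,0,0,36],[0,0,0,0,0,0,36]]
  ]
}}

```text
time: 63.98
tool_pos: [0.5953, 0.0914, 0.1148]
tool_rot: [0.338, 0.002, 0.941, -0.005]
contact_force: [-0.3, 0.2, -0.5]
gripper_width: 0.497
grasp_force: 64.2
```

```bash
python3 fin.py .118 .0162
```

```text
t 63.98 p [0.5953 0.0914 0.1148] tool y [ 0.008  1.    -0.007] z [ 0.636 -0.01  -0.772] F [-0.3  0.2 -0.5] w 42.5 gf 64.2
lip T [0.0449 0.1186 0.0855]
[0.5, -0.1, 16.6, -0.0, -0.0, 0.1]
[0.5, -0.1, 16.6, -0.0, -0.0, 0.1]
[0.5, -0.1, 16.6, -0.0, -0.0, 0.1]
[0.5, -0.1, 16.6, -0.0, -0.0, 0.1]
```

Call:
{"op": "servo_tool", "data": {
  "moves": [
    [[0.4,0,16.6,0,0,0.1,36],[0.4,0,16.6,0,0,0.1,36],[0.4,0,16.6,0,0,0.1,36],[0.4,0,14.5,0,0,0,36],[0,0,2.5,0,0,0,36],[0,0,1,0,0,0,36],[0,0,0,0,0,0,36]]
  ]
}}

```text
time: 64.85
tool_pos: [0.6368, 0.0901, 0.0614]
tool_rot: [0.338, 0.005, 0.941, -0.004]
contact_force: [0.2, -0.5, -1.9]
gripper_width: 0.5
grasp_force: 64.1
```

Call:
{"op": "servo_tool", "data": {
  "moves": [
    [[0,0,1,0,0,0,36],[0,0,0,0,0,0,46],[0,0,0,0,0,0,50],[0,0,0,0,0,0,54],[0,0,0,0,0,0,54],[0,0,0,0,0,0,54],[0,0,0,0,0,0,54],[0,0,-15,0,0,0,54],[0,0,-30,0,0,0,54],[0,0,-40,0,0,0,54],[30,0,-30,0,0,0,62],[40,0,-20,0,0,0,62]]
  ]
}}

```text
time: 66.35
tool_pos: [0.4976, 0.0919, 0.122]
tool_rot: [0.339, 0.006, 0.941, -0.004]
contact_force: [-0.1, -0.3, -0.9]
gripper_width: 0.728
grasp_force: 0.0
```

Call:
{"op": "servo_tool", "data": {
  "moves": [
    [[40,40,0,0,8,0,62],[20,50,0,0,8,0,62],[0,50,0,0,8,0,62],[0,50,0,0,8,0,62],[0,30,0,0,0,0,62],[0,0,0,0,0,0,62],[0,0,0,0,0,0,62],[0,0,0,0,0,0,62]]
  ]
}}

```text
time: 67.35
tool_pos: [0.452, 0.3113, 0.0829]
tool_rot: [0.065, 0.007, 0.998, -0.003]
contact_force: [-0.2, -0.2, 0.8]
gripper_width: 0.727
grasp_force: 0.0
```

```bash
python3 chkbox.py; python3 chk.py | cut -c1-140; python3 - <<'E'
from h import *
a=cv2.imread('pics/chk.png')[150:225,200:350]; d=grab('scene','sfin.png'); b=d['image'][150:270,190:340]
for th,c in zip((.628,.698,.768),((0,255,0),(255,0,255),(255,255,0))): pass
b=cv2.resize(b,None,fx=5,fy=5,interpolation=cv2.INTER_CUBIC)
for th,c in zip((.628,.698,.768),((0,255,0),(255,0,255),(255,255,0))):
    P=[rackP(th,p) for p in([.112,.17,0],[.112,-.17,0])]
    q=((w2px(d,P)-[190,150])*5+2).astype(int); cv2.line(b,tuple(map(int,q[0])),tuple(map(int,q[1])),c,1)
cv2.imwrite('pics/f1.png',b)
E
```

```text
pepper exp [ 0.5758 -0.3708  0.053 ] seen [ 0.5763 -0.3702  0.053 ] stat [24, 27, 68, 45, 2221] centre hsv [18, 154, 152]
salt exp [ 0.4944 -0.3861  0.053 ] seen [ 0.4958 -0.3852  0.053 ] stat [32, 23, 52, 52, 1984] centre hsv [19, 153, 150]
t 67.4 p [0.4521 0.3113 0.083 ] tool y [ 0.014  1.    -0.004] z [ 0.13  -0.006 -0.992] F [-0.3  0.1  0. ] w 62.0 gf 0.0
red c [0.3437 0.0634] box [0.3437 0.0634] yaw 11.9 sz [63.7 41.6] area 4711.0 px [247. 285.]
red c [ 0.6144 -0.0686] box [ 0.6141 -0.0688] yaw -1.3 sz [53.8 44. ] area 4206.0 px [290. 190.]
orange c [0.6157 0.0147] box [0.6155 0.0148] yaw -1.2 sz [46.1 53.1] area 1849.5 px [262. 190.]
orange c [0.6522 0.1576] box [0.6524 0.1576] yaw 4.0 sz [  6.7 102.3] area 909.5 px [213. 180.]
green c [ 0.6123 -0.1513] box [ 0.6126 -0.1511] yaw -2.6 sz [52.9 44.4] area 4023.0 px [318. 191.]
inlay c [0.3445 0.0622] box [0.3445 0.0622] yaw 11.3 sz [45.9 23.6] area 1959.5 px [246. 285.]
inlay c [ 0.4961 -0.3873] box [ 0.4963 -0.3874] yaw 10.2 sz [32.2 31.9] area 1756.5 px [402. 228.]
inlay c [ 0.5773 -0.3721] box [ 0.5773 -0.3723] yaw 8.8 sz [48.2 26. ] area 2124.5 px [395. 200.]
inlay c [ 0.7085 -0.328 ] box [ 0.7085 -0.3283] yaw 43.1 sz [53.5 53.8] area 4128.0 px [378. 156.]
green exp px [[326.0, 200.0], [327.0, 181.0], [311.0, 181.0], [310.0, 200.0]]
red exp px [[298.0, 200.0], [298.0, 181.0], [282.0, 181.0], [282.0, 200.0]]
yellow exp px [[270.0, 200.0], [269.0, 181.0], [253.0, 181.0], [254.0, 200.0]]
orange exp px [[241.0, 200.0], [240.0, 182.0], [224.0, 182.0], [226.0, 201.0]]
```

View pics/f1.png

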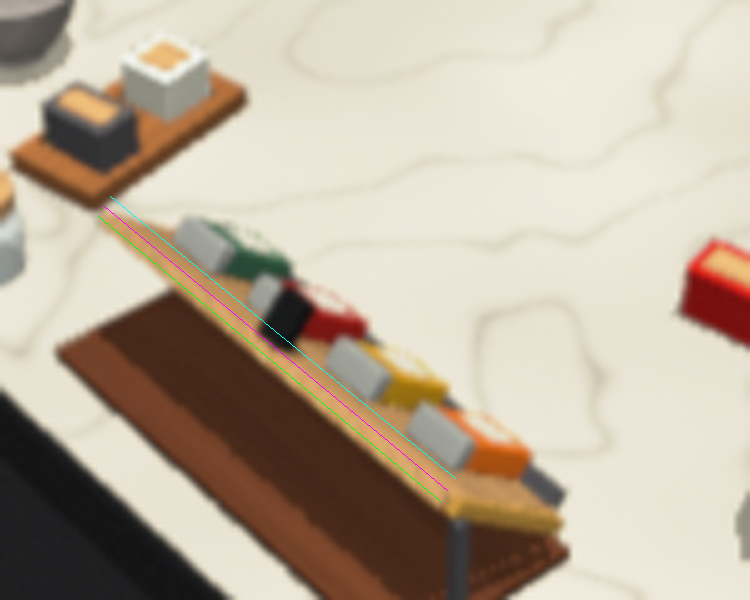

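The view shows all four tins lying on the rack, caps up, in a row along the lip. Both boxes sit in the tray, and the panel edge meets the brass bar near (450,505). One number check on the yellow and orange tins remains.

```bash
python3 - <<'E'
from h import *
d=grab('top'); big=cv2.resize(d['image'],None,fx=4,fy=4); hsv=cv2.cvtColor(big,cv2.COLOR_BGR2HSV)
for n,x,h in(('orange',233,(7,200,90,20)),('yellow',262,(17,170,90,34)),('red',290,(0,150,60,6)),('green',318,(55,100,40,90))):
    s=hsv[700:860,(x-13)*4:(x+13)*4]; m=cv2.inRange(s,(h[0],h[1],h[2]),(h[3],255,255))
    k=cv2.connectedComponentsWithStats(m); i=1+np.argmax(k[2][1:,4]); l,t,w,hh,a=k[2][i]
    print(n,'cols',x-13+l/4,x-13+(l+w)/4,'rows',175+t/4,175+(t+hh)/4,a)
print(manip.state()['contact_force'])
E
```

```text
orange cols 225.75 242.0 rows 182.0 200.25 2441
yellow cols 253.5 270.25 rows 181.5 200.25 2854
red cols 282.0 298.25 rows 181.5 200.25 2685
green cols 310.75 326.25 rows 181.25 199.75 1982
[-0.21206606 -0.42605556  0.36253074]
```

```bash
python3 -c "
from plant import manip
print(manip.job_done())"
```

```text
the job is handed in; nothing more can be done
None
```

I handed the job in at about 67 s on the robot clock. The rack was raised empty to about 0.69 rad and it held; all four tins lie flat against the lip, the salt and pepper boxes are seated in their pockets, and I touched no bystander; these are my camera and tool readings, and the hand-in returned no verdict.

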